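# Hook a shelf beam into a slotted rack and snap it down

### The arm

A 6-joint arm with a two-finger parallel gripper is mounted at the origin on a cart in front of the work surface, level with it; the furniture and walls round the work are solid. World frame = base frame: x ahead of the robot, y to its left, z up, the work surface at z = 0. Lengths are in m, angles in degrees, forces in N, time in s.
With the tool pointing down it reaches from about 0.35 to 0.875 m from the base axis. Payload 4.2 kg.
Tool frame: the origin (TCP) lies between the finger pads; the fingertips stand 14 mm ahead of it and the grasp point (between the pads) lies 5 mm behind it; x points along the fingers, y is the direction in which the jaws open and shut, and the axes are right-handed (so a half turn about x gives the same grasp; the last joint's range is limited). The gripper opens to 87 mm and grips with 3 to 60 N. Pads are 19 mm wide; open, the fingers measure 117 mm over their backs; the gripper's body (75 mm by 190 mm) begins 51 mm behind the grasp point.
Start: joints at [-52.334, 22.042, 0.453, 0, -68.411, -14.817], TCP at [0.243, -0.576, 0.203] pointing down, gripper open.
Joint ranges: [-179.83, 179.83], [-69.29, 118.12], [-61.27, 80.66], [-181.25, 117.63], [-171.15, -9.14], [-177.46, 177.46]. Speed limits (degrees/s): [159.86, 159.86, 180, 180, 180, 180].

### API

Orientations are given as a 3x3 rotation matrix whose columns are the frame's x, y, z axes.
In Python, from station import r, imaging, job gives the robot as it stands. The module is installed in compiled form; this text tells all that it offers.
- The arm moves only by the tool apply_moves, never from a script. Its arguments are lists of equal length, an entry for each row: "xyz": the shift along the tool's x, y, z in m, a list of three; "twist": the turn about the tool's x in degrees; "claw": the opening, from 0 (shut) to 1 (fully open). A call has 1 to 12 rows; each row shifts and turns the pose as measured when the row begins, along the tool's axes as they then stand; what a row does not reach is not made up. A row lasts 1/10 s, in which the tool goes at most 50 mm and 8.59 degrees, less where a joint would pass 70% of its speed; a pose out of reach is approached as far as the arm can. A call is refused whole if a number of a shift passes 0.05 or a number of a turn 8.59, either way. A call with a gripper value outside its range is refused whole. The fingers move at their own pace and stop on an object; the grip force is fixed at half the most. Time passes only in rows, so rows that do not move let the fingers close. It gives the time, the measured TCP pose, the force and the opening at its end, in the units of the state.
- r.sense(): the state, without advancing time (a new reading comes with each control period).
- imaging.capture(name): name is "scene" or "top" or "wrist"; returns a dict with "pixels" (420x560x3 uint8, red, green, blue), "mtx" (3x3 intrinsics, pixels), "view" (4x4, takes a point from world to camera coordinates). Camera axes: x right, y down, z forward; pixel columns grow to the right and rows downward; lengths in m; the calibration is good to about 2 mm. A picture is of the moment at which its call begins. There is no depth.
- job.finish_job(): hands the job in, once; it reports no verdict.
Trained networks look in a picture, given as the dict that the camera call returned (one of the last four; its "shot" number tells which), for a name from the list of things; names that differ only in an ending like _2 or _b are one class to them, and where a whole thing is asked for, a point or a joint stands for the part that bears it (a point fixed in the world has none). Each returns a list of dicts, best first, with "p" (0 to 1); they miss things now and then, are a little off and sometimes report something else, mostly with a low value. They report only what shows in the picture. A call takes as long as a camera call.
- imaging.regions_of(query, picture): "mask" (420x560 bool, what is visible of it) and "centre" ([column, row] in pixels, amid what is visible of it).
The state is a dict: "time_s": time; "joints": joint angles; "joint_velocities": joint speeds; "effort": joint torques, N m; "tcp_pos": TCP position; "ee_rot": TCP orientation; "wrist_force": force on the tool from outside, world axes, zero at the start; "moment": the same for the moment, N m; "gripper_width": opening from 0.0 (shut) to 1.0 (fully open).
Only numpy, scipy, OpenCV 4.12 (cv2) and the standard library are available. Lean on these libraries where they do the work, as an engineer would, in place of code of your own. Each camera call takes 0.05 s, during which the arm holds its last target.

### The job

Take the loose aluminium shelf beam and hang it on the slotted rack: both hooked tabs into the upper pair of slots, then push it straight down until it sits fully home and both spring catches have snapped out over its side lugs, and let go of it. Feel for the slots, since the posts may be clamped about a centimetre higher or lower than their mark; press gently, never with more than 45 N on the rack, and leave the other things where they are.

Things in the scene. Friction and masses are not known exactly. Their poses are not given: they have to be found in the camera images.
- beam_mid (a point): Middle of the loose aluminium shelf beam (0.20 to 0.33 kg, balanced here), 30 mm above its underside; it stands on its lower edge. z up, y along the beam, x to the rear, the side with the hooked tabs. From here, mm: box section x -7..7, y -86..86, z -26..18, to be gripped at the middle across x (14 wide) from above; ledge in front below, x -39..-7, z -30..-21.
- tab_left (a point): Tip of the beam's left (+y) hooked tab, 19.5 mm behind and 100 mm left of beam_mid, at its height; axes as there. End plate 32 mm wide, z -30..30 mm, rear face at x = -12.5 from here. From it the tab, 7 mm wide, runs to x = 0: neck z 4..14, end hook (x -6..0) down to z = -11; gap between plate and hook 6.5 mm. Round lug 7 mm thick on the plate's outer edge, 22.5 mm outward, z = 13.
- tab_right (a point): Tip of the right (-y) hooked tab: mirror image of the left.
- slots (a point): Point on the fixed rack, midway between its two posts, in their front face. x level into the rack, y to its left, z up. Nominal height of the upper slots' lower edge, 110 mm above the table; the posts are clamped by hand, so the true edge is anywhere from 11 mm lower to 11 mm higher (same for both). Posts at y = +-100 mm, 36 mm wide, tops 43 mm above the true edge.
- slot_left (a point): Nominal middle of the lower edge of the left post's upper slot, 100 mm left of point slots. Slot 12 mm wide, 29 high, plate 4 thick; a like slot 65 mm below is not used. The hook (25 high) must go in whole till the end plate touches the post; then the beam drops 15 to 19 mm and the neck rests on the edge. When home, beam_mid is 7 to 10 mm before the face, 4 mm below the true edge.
- slot_right (a point): The same for the right post, 100 mm right of point slots.
- catch_left (a joint): Spring catch on the outer side of the left (+y) post, a sloped steel slide. 0 = out (rest), up to 0.010 m = pushed outward. In the beam's drop its lug pushes the catch back 4 to 9 mm; once home it springs out to 0 over the lug. Pushing both back takes about 4 to 12 N down on the beam; 3 mm below that the beam stops hard on the slot edges.
- catch_right (a joint): The same on the right (-y) post. One end can snap before the other; the high end then still has to be pressed down (on top of the box section near that end).
- beaker: White dosing cup 58 mm across and 61 mm high, standing; a bystander. Origin: centre of its underside.
- spanner: Spanner 188 x 33 x 6 mm, lying; a bystander. Origin: centre of its underside.
- marker: Marker pen 133 mm long, 17 mm thick, lying; a bystander. Origin: centre of its underside.
- screwdriver: Screwdriver 194 mm long, 28 mm thick, lying; a bystander. Origin: centre of its underside.
- tape_roll: Roll of packing tape, 103 mm across, 48 mm high, lying flat; a bystander. Origin: centre of its underside.
- seal_ring: White seal ring, 43 mm across, 8 mm high, lying; a bystander. Origin: centre of its underside.

How it is judged (in metres and radians):
On the way, in this order (a step that is already met when the one before it is completed fails the run):
1. both tabs are through the upper slots, end plates against the posts, the beam still raised (x of beam_mid in the frame of posts between -0.012 and 0 m and z of beam_mid in the frame of posts between 0.118 and 0.129 m and angle between the y axis of beam_mid and the y axis of posts, either way round below 0.06 rad), for 0.1 s.
2. with the tabs in, the downward push has driven both catches back (value of joint each of catch_left, catch_right above 0.002 m and x of beam_mid in the frame of posts between -0.013 and 0 m), for 0.02 s.
At the end, for the whole second after the job is handed in: The beam hangs at rest, its neck on the lower edges of the upper slots (height within 2.5 mm of its seat in the posts), beam_mid 0 to 13 mm before the face and within 6 mm of mid-rack, parallel within 0.06 rad, upright within 0.12 rad; both catches out (under 1.2 mm) over the lugs (x of beam_mid in the frame of posts between -0.013 and 0 m and y of beam_mid in the frame of posts between -0.006 and 0.006 m and z of beam_mid in the frame of posts between 0.1035 and 0.1085 m and angle between the y axis of beam_mid and the y axis of posts, either way round below 0.06 rad and angle between beam_mid's own z axis and vertical below 0.12 rad and value of joint each of catch_left, catch_right below 0.0012 m and linear speed of beam below 0.02 m/s); the robot touches nothing.
It fails at once if the beam is pressed on the rack with more than 45 N (contact force between beam and posts above 45 N).
It fails at once if a bystander is moved by more than 30 mm (distance of any of beaker, spanner, marker, screwdriver, tape_roll, seal_ring from where it was at the start of the episode above 0.03 m).
It also fails if it takes over 64 s, if anything falls off the work surface, if the arm or the gripper's body presses on something with over 40 N, if the wrist force passes 120 N, or if a joint passes its speed limit or range.

## Working session

There is one attempt and no reset: what is moved stays moved. The work goes in short steps, Python scripts to look and compute and a tool call to move; the robot and the scene stay as the last step left them, time stands still between calls to the robot, and variables do not carry over. Pictures are saved under pics/ and viewed, and the job is handed in when it is done.

Besides the shell and the picture viewer there is one more tool, called after "Request:" as name(argument=value, ...), one argument or row to a line, values as JSON. apply_moves: Moves the arm, as the interface text tells. Its arguments: {"type":"object","properties":{"xyz":{"type":"array","items":{"type":"array","items":{"type":"number"}}},"twist":{"type":"array","items":{"type":"number"}},"claw":{"type":"array","items":{"type":"number"}}},"required":["xyz","twist","claw"]}

```bash
mkdir -p pics; cat > h.py <<'E'
from station import r, imaging, job
import numpy as np, cv2
def save(n,f):
    p=imaging.capture(n); cv2.imwrite('pics/'+f,p['pixels'][:,:,::-1]); return p
def proj(p,X):
    X=np.atleast_2d(X); c=(p['view'][:3,:3]@X.T).T+p['view'][:3,3]; u=(p['mtx']@c.T).T; return u[:,:2]/u[:,2:]
def ray(p,uv):
    d=np.linalg.inv(p['mtx'])@np.array([uv[0],uv[1],1.]); R=p['view'][:3,:3]; o=-R.T@p['view'][:3,3]; return o,R.T@d
def atz(p,uv,z):
    o,d=ray(p,uv); return o+d*(z-o[2])/d[2]
E
python3 - <<'E'
from h import *
s=r.sense(); print({k:np.round(v,3).tolist() for k,v in s.items()})
for n in ['scene','top','wrist']:
    p=save(n,n+'0.png'); R=p['view'][:3,:3]; print(n,np.round(-R.T@p['view'][:3,3],3),np.round(R[2],2),p['mtx'][0,0])
    if n!='wrist':
        for q in ['beam_mid','tab_left','tab_right','slots','slot_left','slot_right','catch_left','catch_right']:
            print(q,[(round(float(d['p']),2),np.round(d['centre'],1).tolist(),int(d['mask'].sum())) for d in imaging.regions_of(q,p)[:4]])
E
```

```text
{'time_s': 0.0, 'joints': [-52.332, 22.093, 0.38, -0.028, -68.41, -14.819], 'joint_velocities': [-0.024, -0.023, 0.002, 0.015, -0.033, 0.005], 'effort': [-0.0, -39.067, 18.741, 4.22, 0.011, -0.0], 'tcp_pos': [0.242, -0.575, 0.201], 'ee_rot': [[-0.001, -0.388, 0.922], [0.002, 0.922, 0.388], [-1.0, 0.002, -0.0]], 'wrist_force': [0.544, -0.069, 0.27], 'moment': [-0.018, 0.008, -0.005], 'gripper_width': 0.996}
scene [-0.021  0.609  0.896] [ 0.49 -0.53 -0.69] 452.07808646113756
beam_mid [(0.97, [292.1, 264.0], 1758)]
tab_left [(0.69, [292.2, 265.8], 1785)]
tab_right [(0.84, [292.7, 264.7], 1752)]
slots [(0.89, [233.0, 228.3], 2183)]
slot_left [(0.62, [235.3, 226.4], 2228)]
slot_right [(0.86, [231.6, 230.3], 2194)]
catch_left []
catch_right [(0.65, [353.1, 161.6], 914)]
top [0.39  0.002 1.479] [ 0.11 -0.   -0.99] 502.4871048268562
beam_mid [(0.85, [264.9, 248.6], 1070)]
tab_left [(0.93, [262.0, 248.8], 1013)]
tab_right [(0.66, [264.3, 247.9], 932)]
slots [(0.56, [259.7, 175.5], 2947)]
slot_left [(0.74, [260.2, 173.6], 2889)]
slot_right [(0.68, [262.5, 173.2], 3154)]
catch_left []
catch_right []
wrist [ 0.167 -0.608  0.385] [ 0.27  0.12 -0.95] 302.8837009104809
```

View pics/scene0.png

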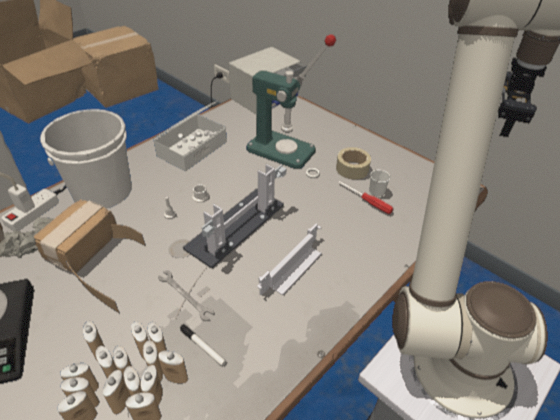

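View pics/top0.png

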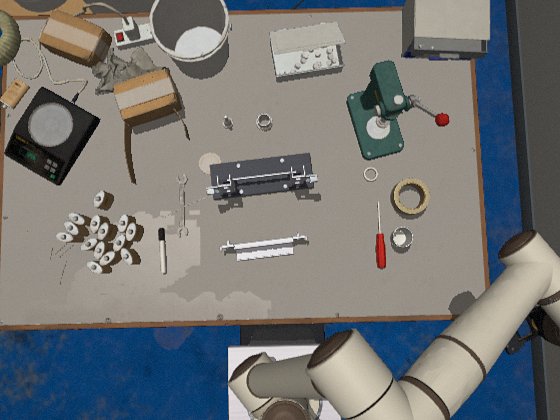

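View pics/wrist0.png

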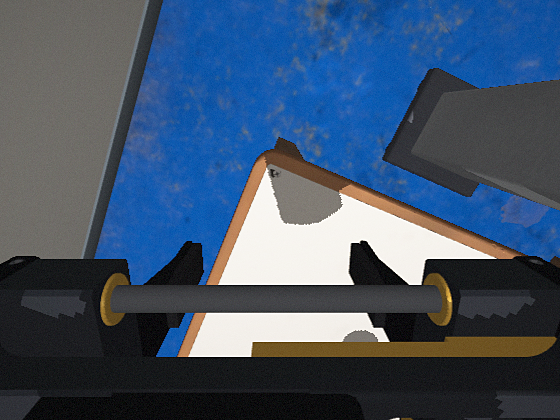

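```bash
python3 - <<'E'
import cv2
t=cv2.imread('pics/top0.png');cv2.imwrite('pics/topc.png',cv2.resize(t[140:270,195:330],None,fx=5.9,fy=4.6*1.0,interpolation=cv2.INTER_CUBIC) if 0 else cv2.resize(t[145:265,190:330],None,fx=5,fy=5,interpolation=cv2.INTER_CUBIC))
t=cv2.imread('pics/scene0.png');cv2.imwrite('pics/scenec.png',cv2.resize(t[150:300,180:340],None,fx=4,fy=4,interpolation=cv2.INTER_CUBIC))
E
```

```text
(no output)
```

View pics/topc.png

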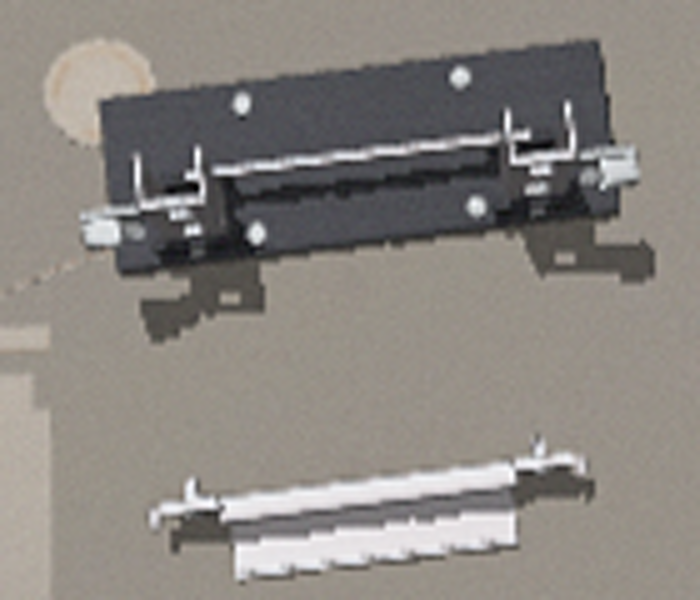

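View pics/scenec.png

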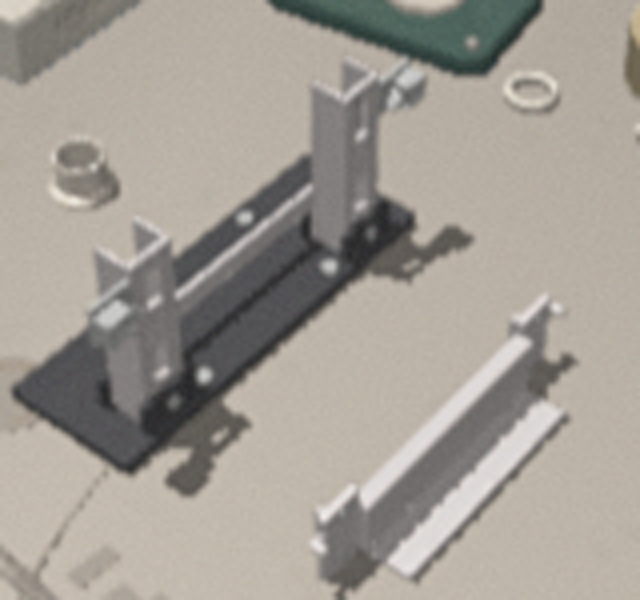

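```bash
cat >> h.py <<'E'
E
python3 - <<'E'
from h import *
p=imaging.capture('top')
f=lambda u,v:(190+u/5,145+v/5)
# crop interpolation offset: src=(dst+.5)/5-.5
g=lambda u,v:(190+(u+.5)/5-.5,145+(v+.5)/5-.5)
L=atz(p,g(221,508),.048);Rr=atz(p,g(516,474),.048); print(L,Rr,(L+Rr)/2,np.linalg.norm(L-Rr),np.degrees(np.arctan2(*(L-Rr)[:2])))
for n,a in dict(tabL=(191,481),tabR=(540,437)).items(): print(n,atz(p,g(*a),.040))
for n,a in dict(pLo=(138,210),pLi=(203,202),pRi=(512,164),pRo=(574,156)).items(): print(n,atz(p,g(*a),.153))
s=r.sense();print(s['time_s'])
E
```

```text
[0.43754693 0.13132398 0.048     ] [ 0.45266249 -0.0368112   0.048     ] [0.44510471 0.04725639 0.048     ] 0.16881326807505415 -5.137153434185175
tabL [0.4536514  0.14897204 0.04      ]
tabR [ 0.47384543 -0.05136834  0.04      ]
pLo [0.59372202 0.16367694 0.153     ]
pLi [0.59716153 0.12894798 0.153     ]
pRi [ 0.61352293 -0.03642175  0.153     ]
pRo [ 0.61701428 -0.06966349  0.153     ]
1.0
```

```bash
cat > plan.py <<'E'
import sys,json
from h import *
def plan(tgt,yaw_deg,step=.045,claw=1.0,n=None):
    """yaw = heading of tool y; tool x is down"""
    s=r.sense();p=np.array(s['tcp_pos']);R=np.array(s['ee_rot']);cy=np.degrees(np.arctan2(R[1,1],R[0,1]))
    dy=(yaw_deg-cy+180)%360-180
    d=np.array(tgt)-p
    N=n or max(1,int(np.ceil(max(np.linalg.norm(d)/step,abs(dy)/8.0))))
    xyz=[];tw=[]
    for i in range(N):
        a=np.radians(cy+dy*i/N)
        y=np.array([np.cos(a),np.sin(a),0]);x=np.array([0,0,-1.]);z=np.cross(x,y)
        v=d/N
        xyz.append([round(float(v@x),4),round(float(v@y),4),round(float(v@z),4)]);tw.append(round(-dy/N,2))
    print('t',s['time_s'],'pos',np.round(p,4),'yaw',round(cy,2),'tilt',np.round(R[2],3),'F',np.round(s['wrist_force'],1),'w',s['gripper_width'])
    print(json.dumps({'xyz':xyz,'twist':tw,'claw':[claw]*N}))
if __name__=='__main__':
    a=sys.argv; plan([float(v) for v in a[1:4]],float(a[4]),claw=float(a[5]) if len(a)>5 else 1.0)
E
python3 plan.py .42 .05 .27 185.7
```

```text
t 1.0 pos [ 0.2427 -0.5759  0.2026] yaw 112.85 tilt [-1. -0.  0.] F [ 0.6 -0.1 -0.3] w 1.0001698325870187
{"xyz": [[-0.0045, 0.0339, 0.0271], [-0.0045, 0.0314, 0.0299], [-0.0045, 0.0288, 0.0324], [-0.0045, 0.026, 0.0347], [-0.0045, 0.0229, 0.0368], [-0.0045, 0.0197, 0.0386], [-0.0045, 0.0164, 0.0402], [-0.0045, 0.0129, 0.0414], [-0.0045, 0.0094, 0.0423], [-0.0045, 0.0058, 0.043], [-0.0045, 0.0021, 0.0433], [-0.0045, -0.0016, 0.0433], [-0.0045, -0.0052, 0.0431], [-0.0045, -0.0089, 0.0425], [-0.0045, -0.0124, 0.0415]], "twist": [-4.86, -4.86, -4.86, -4.86, -4.86, -4.86, -4.86, -4.86, -4.86, -4.86, -4.86, -4.86, -4.86, -4.86, -4.86], "claw": [1.0, 1.0, 1.0, 1.0, 1.0, 1.0, 1.0, 1.0, 1.0, 1.0, 1.0, 1.0, 1.0, 1.0, 1.0]}
```

Request:
apply_moves(
  xyz=[
    [-0.005,0.034,0.027],
    [-0.005,0.031,0.03],
    [-0.005,0.029,0.032],
    [-0.005,0.026,0.035],
    [-0.005,0.023,0.037],
    [-0.005,0.02,0.039],
    [-0.005,0.016,0.04],
    [-0.005,0.013,0.041],
    [-0.005,0.009,0.042],
    [-0.005,0.006,0.043],
    [-0.005,0.002,0.043],
    [-0.005,-0.002,0.043],
  ],
  twist=[-4.9,-4.9,-4.9,-4.9,-4.9,-4.9,-4.9,-4.9,-4.9,-4.9,-4.9,-4.9],
  claw=[1,1,1,1,1,1,1,1,1,1,1,1],
)

```text
time_s: 2.2
tcp_pos: [0.3773, -0.0605, 0.2643]
ee_rot: [[0.006, -0.994, 0.114], [0.001, 0.114, 0.994], [-1.0, -0.006, 0.002]]
wrist_force: [0.8, 0.7, 0.2]
gripper_width: 1.002
```

```bash
python3 plan.py .42 .05 .27 185.7
```

```text
t 2.2 pos [ 0.3773 -0.0605  0.2643] yaw 173.48 tilt [-1.    -0.006  0.002] F [0.8 0.7 0.2] w 1.0018135701102715
{"xyz": [[-0.0019, -0.01, 0.0382], [-0.0019, -0.0127, 0.0374], [-0.0019, -0.0153, 0.0364]], "twist": [-4.07, -4.07, -4.07], "claw": [1.0, 1.0, 1.0]}
```

Request:
apply_moves(
  xyz=[
    [-0.01,-0.017,0.038],
    [-0.01,-0.02,0.037],
    [-0.01,-0.023,0.036],
    [0,0,0],
  ],
  twist=[-4,-4,-4,0],
  claw=[1,1,1,1],
)

```text
time_s: 2.6
tcp_pos: [0.4433, 0.0575, 0.2984]
ee_rot: [[0.012, -0.993, -0.114], [0.004, -0.114, 0.993], [-1.0, -0.012, 0.002]]
wrist_force: [-0.5, -0.8, 0.1]
gripper_width: 1.002
```

```bash
python3 - <<'E'
from h import *
p=save('wrist','w1.png'); R=p['view'][:3,:3]; print(np.round(-R.T@p['view'][:3,3],3),np.round(R,2).tolist(),r.sense()['tcp_pos'])
E
```

```text
[ 0.451 -0.025  0.481] [[-0.99, -0.11, -0.01], [-0.11, 0.95, 0.3], [-0.02, 0.3, -0.95]] [0.44174848 0.05595049 0.29776114]
```

View pics/w1.png

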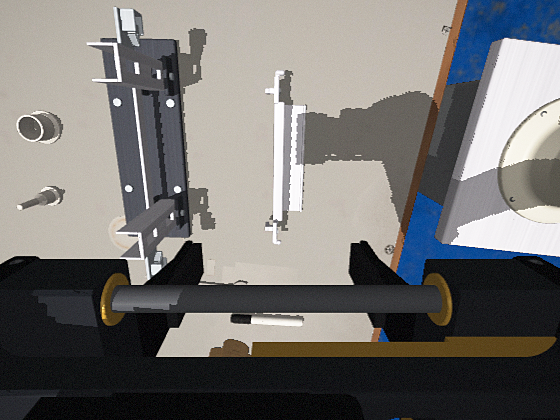

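```bash
python3 - <<'E'
import cv2
t=cv2.imread('pics/w1.png');cv2.imwrite('pics/w1a.png',cv2.resize(t[60:250,250:320],None,fx=3,fy=3,interpolation=cv2.INTER_CUBIC))
cv2.imwrite('pics/w1b.png',cv2.resize(t[0:280,80:220],None,fx=4,fy=2.1,interpolation=cv2.INTER_CUBIC) if 0 else cv2.hconcat([cv2.resize(t[0:140,75:205],None,fx=3,fy=4,interpolation=cv2.INTER_CUBIC),cv2.resize(t[150:290,75:205],None,fx=3,fy=4,interpolation=cv2.INTER_CUBIC)]))
E
```

```text
(no output)
```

View pics/w1a.png

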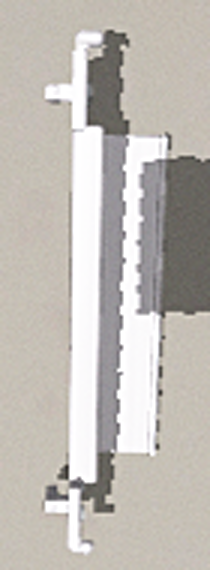

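View pics/w1b.png

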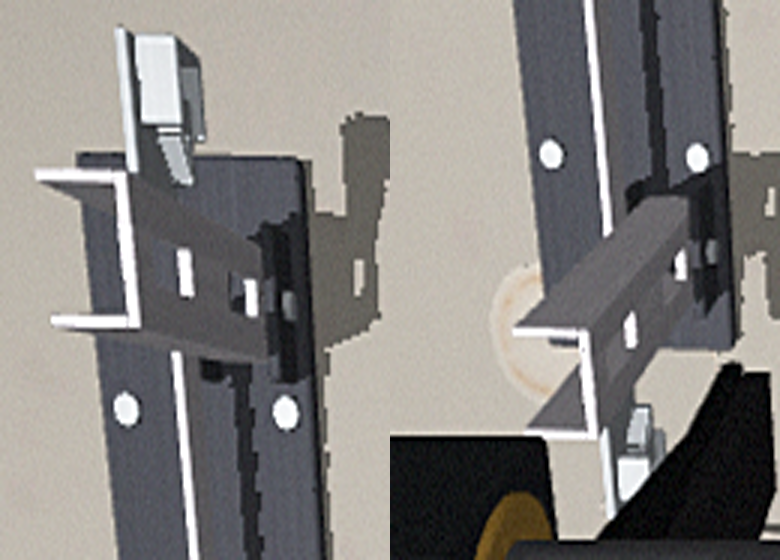

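```bash
cat > fit1.py <<'E'
from h import *
from scipy.optimize import least_squares
p=imaging.capture('wrist')
A=lambda u,v:(250+(u+.5)/3-.5,60+(v+.5)/3-.5)
B=lambda u,v:(75+((u%390)+.5)/3-.5,(150 if u>=390 else 0)+(v+.5)/4-.5)
beam=[((-7,-86,18),A(102,128)),((7,-86,18),A(80,128)),((7,86,18),A(71,484)),((-7,86,18),A(95,484)),((19.5,-100,14),A(45,93)),((19.5,100,14),A(45,507))]
rack=[((0,-118,43),B(130,172)),((0,-82,43),B(139,328)),((0,82,43),B(590,328)),((0,118,43),B(602,437))]
def T(q,P,z0):
    P=np.array(P)/1000; c,s=np.cos(q[2]),np.sin(q[2]); return np.c_[q[0]+c*P[:,0]-s*P[:,1],q[1]+s*P[:,0]+c*P[:,1],z0+P[:,2]]
for nm,l,x0 in(('beam',beam,[.445,.047,.1]),('rack',rack,[.605,.047,.1,0.0])):
    P=[a for a,_ in l];U=np.array([b for _,b in l])
    f=lambda q:(proj(p,T(q,P,.03 if nm=='beam' else .11+q[3]))-U).ravel()
    o=least_squares(f,x0); print(nm,np.round(o.x[:2],4),np.degrees(o.x[2]),o.x[3:],np.round(o.fun.reshape(-1,2),1).tolist())
E
python3 fit1.py
```

```text
beam [0.4415 0.0467] 5.5177108955015495 [] [[1.2, -0.4], [-1.9, -0.6], [-0.6, 0.5], [0.7, 0.6], [0.7, -0.0], [-0.1, 0.3]]
rack [0.6033 0.0445] 5.701116406567077 [-0.00407706] [[-1.0, -0.2], [1.1, 0.3], [0.1, -0.2], [-0.3, 0.1]]
```

```bash
python3 plan.py .5955 .144 .19 185.7 0
```

```text
t 2.7 pos [0.4407 0.0546 0.2973] yaw -173.69 tilt [-1.    -0.009  0.002] F [-0.7 -0.5 -0. ] w 1.0023828727275952
{"xyz": [[0.0215, -0.0327, 0.0144], [0.0215, -0.0327, 0.0144], [0.0215, -0.0327, 0.0145], [0.0215, -0.0326, 0.0146], [0.0215, -0.0326, 0.0146]], "twist": [0.12, 0.12, 0.12, 0.12, 0.12], "claw": [0.0, 0.0, 0.0, 0.0, 0.0]}
```

Request:
apply_moves(
  xyz=[
    [0.01,-0.033,0.015],
    [0.015,-0.033,0.015],
    [0.02,-0.033,0.015],
    [0.022,-0.033,0.015],
    [0.02,-0.033,0.014],
    [0.02,0,0],
    [0,0,0],
  ],
  twist=[0.1,0.1,0.1,0.1,0.1,0,0],
  claw=[0,0,0,0,0,0,0],
)

```text
time_s: 3.4
tcp_pos: [0.6, 0.1394, 0.1894]
ee_rot: [[0.009, -0.996, -0.088], [0.003, -0.088, 0.996], [-1.0, -0.009, 0.002]]
wrist_force: [0.2, -0.2, 0.4]
gripper_width: 0.446
```

```bash
python3 plan.py .5955 .144 .18 185.7 0;python3 plan.py .5955 .144 .18 185.7 0; python3 - <<'E'
from h import *
p=save('wrist','w2.png')
E
```

```text
t 3.4 pos [0.6    0.1394 0.1894] yaw -174.94 tilt [-1.    -0.009  0.002] F [ 0.2 -0.2  0.4] w 0.44552506435275036
{"xyz": [[0.0094, 0.0041, 0.0049]], "twist": [-0.64], "claw": [0.0]}
t 3.4 pos [0.6    0.1394 0.1894] yaw -174.94 tilt [-1.    -0.009  0.002] F [ 0.2 -0.2  0.4] w 0.44552506435275036
{"xyz": [[0.0094, 0.0041, 0.0049]], "twist": [-0.64], "claw": [0.0]}
```

View pics/w2.png

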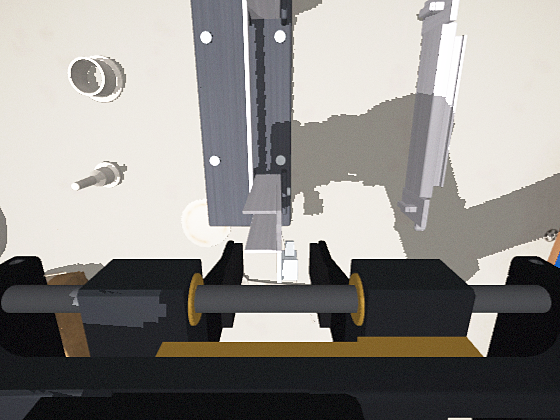

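Request:
apply_moves(
  xyz=[
    [0.002,0.004,0.004],
    [0.002,0,0],
    [0.002,0,0],
    [0,0,0],
  ],
  twist=[-0.6,0,0,0],
  claw=[0,0,0,0],
)

```text
time_s: 3.85
tcp_pos: [0.5966, 0.1418, 0.1908]
ee_rot: [[0.02, -0.995, -0.098], [0.006, -0.098, 0.995], [-1.0, -0.02, 0.004]]
wrist_force: [-0.5, -0.6, -0.4]
gripper_width: 0.049
```

Request:
apply_moves(
  xyz=[
    [0.003,0,0],
    [0.003,0,0],
    [0.003,0,0],
    [0.002,0,0],
    [0,0,0],
  ],
  twist=[0,0,0,0,0],
  claw=[0,0,0,0,0],
)

```text
time_s: 4.35
tcp_pos: [0.5969, 0.142, 0.1805]
ee_rot: [[0.022, -0.995, -0.099], [0.008, -0.099, 0.995], [-1.0, -0.023, 0.005]]
wrist_force: [0.2, 0.9, 0.5]
gripper_width: 0.003
```

Request:
apply_moves(
  xyz=[
    [0.003,0,0],
    [0.003,0,0],
    [0.002,0,0],
  ],
  twist=[0,0,0],
  claw=[0,0,0],
)

```text
time_s: 4.65
tcp_pos: [0.5973, 0.1421, 0.1718]
ee_rot: [[0.022, -0.995, -0.099], [0.007, -0.099, 0.995], [-1.0, -0.023, 0.005]]
wrist_force: [-0.2, -0.1, -1.0]
gripper_width: 0.004
```

Request:
apply_moves(
  xyz=[
    [0.002,0,0],
    [0.002,0,0],
    [0.002,0,0],
  ],
  twist=[0,0,0],
  claw=[0,0,0],
)

```text
time_s: 4.95
tcp_pos: [0.5974, 0.1422, 0.165]
ee_rot: [[0.022, -0.995, -0.099], [0.007, -0.099, 0.995], [-1.0, -0.023, 0.005]]
wrist_force: [-0.1, 0.1, -0.2]
gripper_width: 0.001
```

Request:
apply_moves(
  xyz=[
    [0.001,0,0],
    [0.001,0,0],
    [0.001,0,0],
  ],
  twist=[0,0,0],
  claw=[0,0,0],
)

```text
time_s: 5.25
tcp_pos: [0.5975, 0.1422, 0.1616]
ee_rot: [[0.022, -0.995, -0.099], [0.007, -0.099, 0.995], [-1.0, -0.023, 0.005]]
wrist_force: [-0.8, -0.2, 1.0]
gripper_width: 0.01
```

Request:
apply_moves(
  xyz=[
    [0.001,0,0],
    [0.001,0,0],
  ],
  twist=[0,0],
  claw=[0,0],
)

```text
time_s: 5.45
tcp_pos: [0.5976, 0.1422, 0.1596]
ee_rot: [[0.022, -0.995, -0.099], [0.007, -0.099, 0.995], [-1.0, -0.023, 0.005]]
wrist_force: [0.3, 0.0, 0.1]
gripper_width: -0.001
```

Request:
apply_moves(
  xyz=[
    [0.001,0,0],
    [0.001,0,0],
  ],
  twist=[0,0],
  claw=[0,0],
)

```text
time_s: 5.65
tcp_pos: [0.5977, 0.1423, 0.1575]
ee_rot: [[0.022, -0.995, -0.099], [0.007, -0.099, 0.995], [-1.0, -0.023, 0.005]]
wrist_force: [0.5, 0.6, -0.2]
gripper_width: 0.003
```

Request:
apply_moves(
  xyz=[
    [0.001,0,0],
    [0.001,0,0],
  ],
  twist=[0,0],
  claw=[0,0],
)

```text
time_s: 5.85
tcp_pos: [0.5978, 0.1423, 0.1554]
ee_rot: [[0.022, -0.995, -0.099], [0.007, -0.099, 0.995], [-1.0, -0.023, 0.005]]
wrist_force: [0.2, 1.2, -0.4]
gripper_width: 0.005
```

```bash
python3 - <<'E'
from h import *
p=save('wrist','w3.png');cv2.imwrite('pics/w3c.png',cv2.resize(p['pixels'][130:330,180:400,::-1],None,fx=3,fy=3,interpolation=cv2.INTER_CUBIC))
s=r.sense();R=np.array(s['ee_rot']);t=np.array(s['tcp_pos']);print(proj(p,[t,t+.014*R[:,0]]))
p=save('scene','s3.png');cv2.imwrite('pics/s3c.png',cv2.resize(p['pixels'][130:300,160:360,::-1],None,fx=3.5,fy=3.5,interpolation=cv2.INTER_CUBIC))
E
```

```text
[[276.46031893 243.66023959]
 [276.39750809 235.36065015]]
```

View pics/w3c.png

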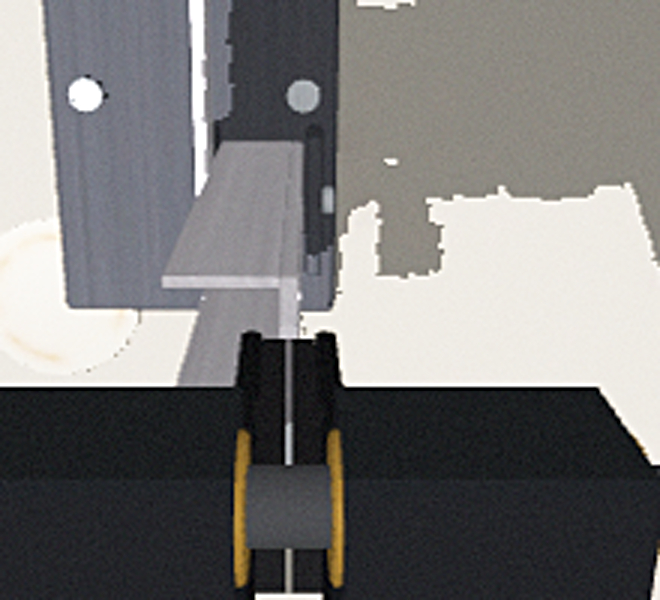

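View pics/s3c.png

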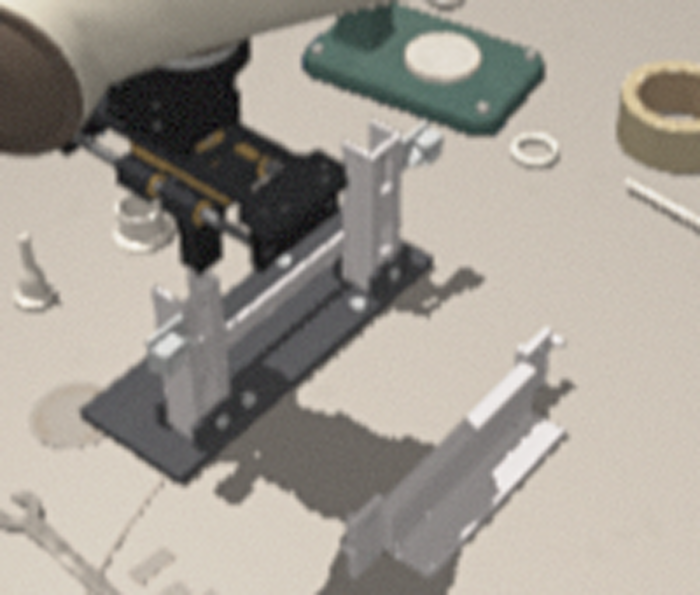

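Request:
apply_moves(
  xyz=[
    [0.001,0,0],
    [0.001,0,0],
  ],
  twist=[0,0],
  claw=[0,0],
)

```text
time_s: 6.15
tcp_pos: [0.5978, 0.1423, 0.1533]
ee_rot: [[0.022, -0.995, -0.099], [0.007, -0.099, 0.995], [-1.0, -0.023, 0.005]]
wrist_force: [0.6, -0.1, 0.6]
gripper_width: 0.005
```

Request:
apply_moves(
  xyz=[
    [0.001,0,0],
    [0.001,0,0],
  ],
  twist=[0,0],
  claw=[0,0],
)

```text
time_s: 6.35
tcp_pos: [0.5979, 0.1423, 0.1511]
ee_rot: [[0.023, -0.995, -0.099], [0.007, -0.099, 0.995], [-1.0, -0.023, 0.005]]
wrist_force: [0.5, -0.4, -0.2]
gripper_width: 0.006
```

Request:
apply_moves(
  xyz=[
    [0.001,0,0],
    [0.001,0,0],
  ],
  twist=[0,0],
  claw=[0,0],
)

```text
time_s: 6.55
tcp_pos: [0.5979, 0.1423, 0.1489]
ee_rot: [[0.022, -0.995, -0.099], [0.007, -0.099, 0.995], [-1.0, -0.023, 0.005]]
wrist_force: [0.2, 0.9, -0.0]
gripper_width: 0.008
```

```bash
python3 - <<'E'
from h import *
p=save('wrist','w4.png');cv2.imwrite('pics/w4c.png',cv2.resize(p['pixels'][130:330,180:400,::-1],None,fx=3,fy=3,interpolation=cv2.INTER_CUBIC))
p=save('scene','s4.png');cv2.imwrite('pics/s4c.png',cv2.resize(p['pixels'][150:280,180:310,::-1],None,fx=4.5,fy=4.5,interpolation=cv2.INTER_CUBIC))
s=r.sense();R=np.array(s['ee_rot']);t=np.array(s['tcp_pos']);u=proj(p,[t,t+.014*R[:,0]]);print(u,(u-[180,150])*4.5)
E
```

```text
[[217.62809045 212.48007896]
 [217.93284019 216.64423236]] [[169.32640703 281.16035532]
 [170.69778087 299.8990456 ]]
```

View pics/w4c.png

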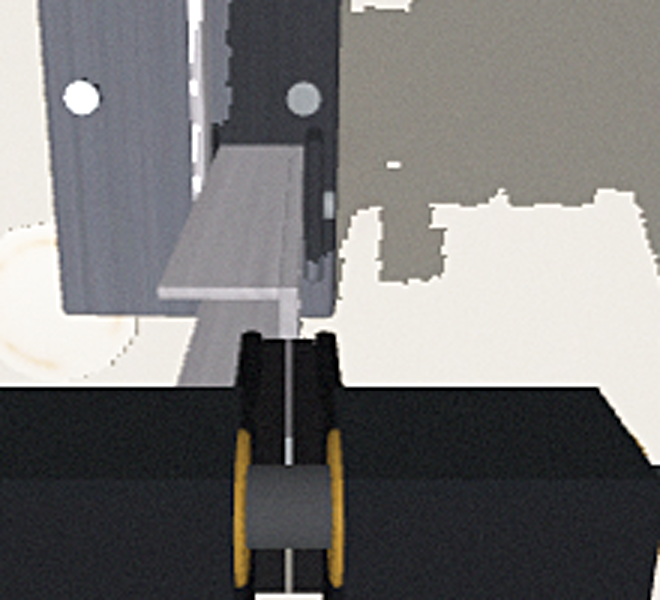

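View pics/s4c.png

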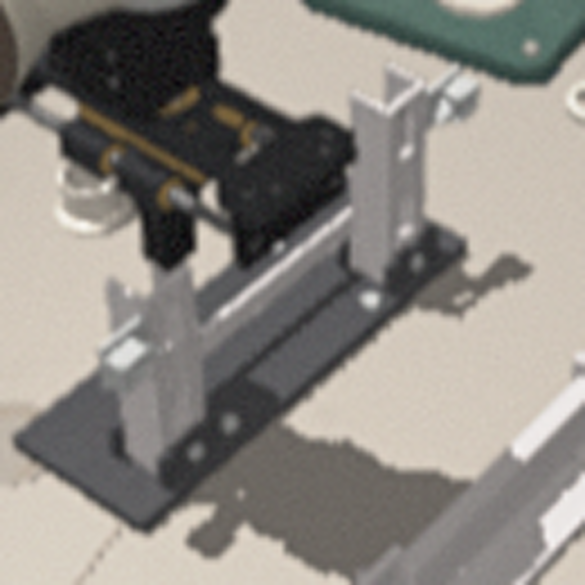

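Request:
apply_moves(
  xyz=[
    [0.001,0,0],
    [0.001,0,0],
  ],
  twist=[0,0],
  claw=[0,0],
)

```text
time_s: 6.85
tcp_pos: [0.598, 0.1423, 0.1469]
ee_rot: [[0.023, -0.995, -0.099], [0.007, -0.099, 0.995], [-1.0, -0.023, 0.005]]
wrist_force: [-0.5, -0.2, -0.6]
gripper_width: 0.004
```

Request:
apply_moves(
  xyz=[
    [0.001,0,0],
    [0.001,0,0],
  ],
  twist=[0,0],
  claw=[0,0],
)

```text
time_s: 7.05
tcp_pos: [0.598, 0.1424, 0.1447]
ee_rot: [[0.023, -0.995, -0.099], [0.007, -0.099, 0.995], [-1.0, -0.023, 0.005]]
wrist_force: [0.1, -0.2, 0.3]
gripper_width: 0.0
```

Request:
apply_moves(
  xyz=[
    [0.001,0,0],
    [0.001,0,0],
  ],
  twist=[0,0],
  claw=[0,0],
)

```text
time_s: 7.25
tcp_pos: [0.598, 0.1424, 0.1425]
ee_rot: [[0.022, -0.995, -0.099], [0.007, -0.099, 0.995], [-1.0, -0.023, 0.005]]
wrist_force: [-0.1, 0.6, 0.0]
gripper_width: 0.007
```

```bash
python3 - <<'E'
from h import *
p=save('scene','s5.png');cv2.imwrite('pics/s5c.png',cv2.resize(p['pixels'][150:280,180:310,::-1],None,fx=4.5,fy=4.5,interpolation=cv2.INTER_CUBIC))
E
```

```text
(no output)
```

View pics/s5c.png

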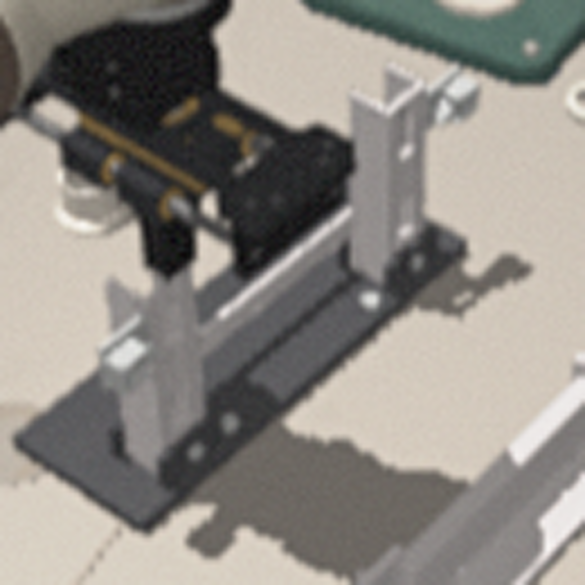

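```bash
python3 - <<'E'
from h import *
p=imaging.capture('scene')
w=imaging.capture('wrist')
s=r.sense();R=np.array(s['ee_rot']);t=np.array(s['tcp_pos'])
X=[[.5934,.144,.149],[.613-.0007,-.055,.149],[.4415,.0467,.048]]+[t+R@np.array(v) for v in ([0,0,0],[.014,0,0],[.014,.012,.0095],[-.0,.012,.0095],[.014,-.012,-.0095])]
print(np.round((proj(p,X)-[180,150])*4.5)); print(np.round(proj(w,X)))
R2=w['view'][:3,:3];c=-R2.T@w['view'][:3,3];print('cam in tool',R.T@(c-t),R.T@R2[2])
cv2.imwrite('pics/w5.png',w['pixels'][:,:,::-1])
E
```

```text
[[172. 287.]
 [411. 100.]
 [504. 467.]
 [170. 290.]
 [171. 308.]
 [175. 329.]
 [174. 310.]
 [167. 288.]]
[[ 283.  251.]
 [ 288. -164.]
 [ 470.  115.]
 [ 276.  244.]
 [ 276.  236.]
 [ 293.  248.]
 [ 294.  257.]
 [ 259.  223.]]
cam in tool [-0.1821902  -0.00056141 -0.08260959] [0.95465546 0.00162142 0.29770847]
```

View pics/w5.png

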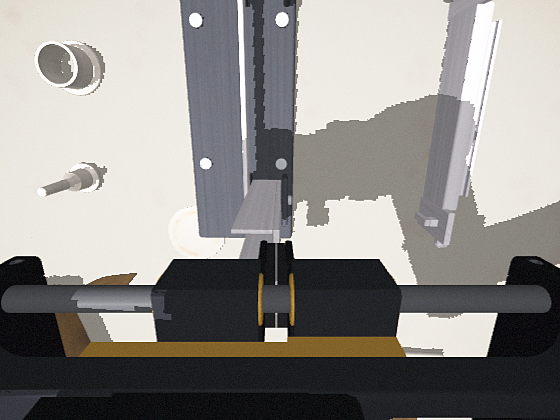

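Request:
apply_moves(
  xyz=[
    [0.001,0,0],
    [0.001,0,0],
  ],
  twist=[0,0],
  claw=[0,0],
)

```text
time_s: 7.6
tcp_pos: [0.5983, 0.1425, 0.1406]
ee_rot: [[0.023, -0.995, -0.099], [0.008, -0.099, 0.995], [-1.0, -0.024, 0.005]]
wrist_force: [-0.9, 0.6, 0.5]
gripper_width: 0.007
```

Request:
apply_moves(
  xyz=[
    [0.001,0,0],
    [0.001,0,0],
  ],
  twist=[0,0],
  claw=[0,0],
)

```text
time_s: 7.8
tcp_pos: [0.5983, 0.1425, 0.1385]
ee_rot: [[0.023, -0.995, -0.099], [0.008, -0.099, 0.995], [-1.0, -0.024, 0.005]]
wrist_force: [0.5, -0.4, 0.2]
gripper_width: 0.004
```

Request:
apply_moves(
  xyz=[
    [0.001,0,0],
    [0.001,0,0],
  ],
  twist=[0,0],
  claw=[0,0],
)

```text
time_s: 8.0
tcp_pos: [0.5983, 0.1425, 0.1363]
ee_rot: [[0.023, -0.995, -0.099], [0.008, -0.099, 0.995], [-1.0, -0.023, 0.005]]
wrist_force: [-0.8, -0.7, -0.7]
gripper_width: 0.004
```

Request:
apply_moves(
  xyz=[
    [0.001,0,0],
    [0.001,0,0],
  ],
  twist=[0,0],
  claw=[0,0],
)

```text
time_s: 8.2
tcp_pos: [0.5984, 0.1425, 0.134]
ee_rot: [[0.023, -0.995, -0.099], [0.008, -0.099, 0.995], [-1.0, -0.023, 0.005]]
wrist_force: [0.1, -0.1, -0.2]
gripper_width: 0.002
```

```bash
python3 - <<'E'
from h import *
p=save('scene','s6.png');a=cv2.resize(p['pixels'][190:260,190:260,::-1],None,fx=8,fy=8,interpolation=cv2.INTER_CUBIC)
t=cv2.resize(save('top','t6.png')['pixels'][145:205,190:250,::-1],(240,240),interpolation=cv2.INTER_CUBIC)
c=np.zeros((560,800,3),np.uint8);c[:,:560]=a;c[:240,560:]=t;cv2.imwrite('pics/s6c.png',c)
E
```

```text
(no output)
```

View pics/s6c.png

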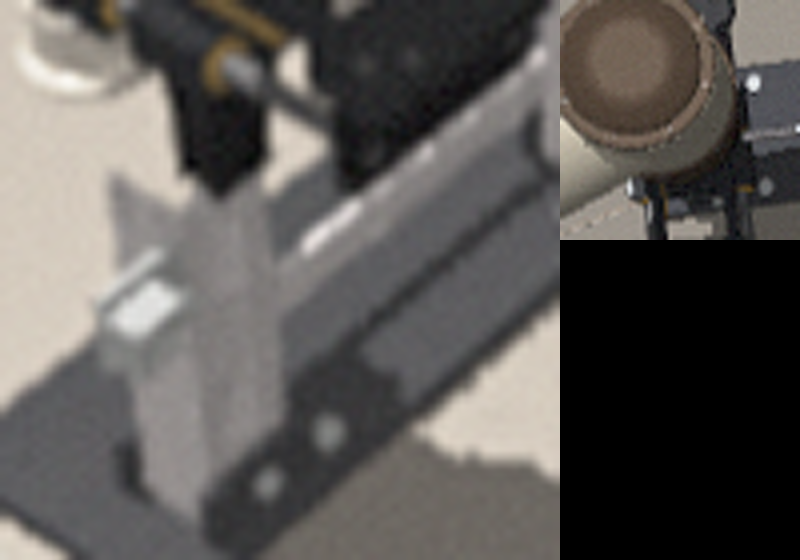

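Request:
apply_moves(
  xyz=[
    [0.001,0,0],
    [0.001,0,0],
  ],
  twist=[0,0],
  claw=[0,0],
)

```text
time_s: 8.5
tcp_pos: [0.5984, 0.1425, 0.1325]
ee_rot: [[0.023, -0.995, -0.099], [0.007, -0.099, 0.995], [-1.0, -0.024, 0.005]]
wrist_force: [-2.4, 0.2, 5.3]
gripper_width: 0.009
```

Request:
apply_moves(
  xyz=[
    [0.001,0,0],
    [0.001,0,0],
  ],
  twist=[0,0],
  claw=[0,0],
)

```text
time_s: 8.7
tcp_pos: [0.5984, 0.1425, 0.1326]
ee_rot: [[0.024, -0.995, -0.1], [0.007, -0.1, 0.995], [-1.0, -0.024, 0.005]]
wrist_force: [-2.1, 0.2, 5.1]
gripper_width: 0.003
```

Request:
apply_moves(
  xyz=[
    [0.001,0,0],
    [0.001,0,0],
  ],
  twist=[0,0],
  claw=[0,0],
)

```text
time_s: 8.9
tcp_pos: [0.5985, 0.1425, 0.1326]
ee_rot: [[0.025, -0.995, -0.101], [0.007, -0.1, 0.995], [-1.0, -0.025, 0.004]]
wrist_force: [-2.7, 0.1, 6.2]
gripper_width: 0.002
```

Request:
apply_moves(
  xyz=[
    [0.001,0,0],
    [0.001,0,0],
  ],
  twist=[0,0],
  claw=[0,0],
)

```text
time_s: 9.1
tcp_pos: [0.5985, 0.1425, 0.1326]
ee_rot: [[0.026, -0.995, -0.101], [0.007, -0.101, 0.995], [-1.0, -0.026, 0.004]]
wrist_force: [-3.1, -1.0, 5.5]
gripper_width: 0.006
```

Request:
apply_moves(
  xyz=[
    [-0.02,0,0],
    [-0.03,0,0],
  ],
  twist=[0,0],
  claw=[0,0],
)

```text
time_s: 9.3
tcp_pos: [0.5944, 0.1412, 0.1785]
ee_rot: [[0.016, -0.995, -0.1], [0.004, -0.1, 0.995], [-1.0, -0.017, 0.002]]
wrist_force: [0.0, 0.1, 0.2]
gripper_width: 0.007
```

```bash
python3 plan.py .443 .047 .15 185.6 0
```

```text
t 9.3 pos [0.5944 0.1412 0.1785] yaw -174.25 tilt [-1.    -0.017  0.002] F [0.  0.1 0.2] w 0.007352376251933072
{"xyz": [[0.0057, 0.032, -0.0157], [0.0057, 0.032, -0.0157], [0.0057, 0.032, -0.0157], [0.0057, 0.032, -0.0158], [0.0057, 0.032, -0.0158]], "twist": [0.03, 0.03, 0.03, 0.03, 0.03], "claw": [0.0, 0.0, 0.0, 0.0, 0.0]}
```

Request:
apply_moves(
  xyz=[
    [0.0,0.032,-0.016],
    [0.0,0.032,-0.016],
    [0.01,0.032,-0.016],
    [0.01,0.032,-0.016],
    [0.02,0.032,-0.016],
    [0.02,0,0],
    [0.02,0,0],
  ],
  twist=[0,0,0,0,0,0,0],
  claw=[0,0,0,0,0,0,0],
)

```text
time_s: 10.0
tcp_pos: [0.4457, 0.045, 0.0976]
ee_rot: [[0.037, -0.994, -0.101], [0.013, -0.101, 0.995], [-0.999, -0.038, 0.009]]
wrist_force: [0.1, 0.1, 0.3]
gripper_width: 0.004
```

```bash
python3 plan.py .443 .047 .045 185.6 0;  python3 - <<'E'
from h import *
p=save('wrist','w7.png')
p=save('scene','s7.png');a=cv2.resize(p['pixels'][200:310,230:350,::-1],None,fx=5,fy=5,interpolation=cv2.INTER_CUBIC);cv2.imwrite('pics/s7c.png',a)
E
```

```text
t 10.0 pos [0.4457 0.045  0.0976] yaw -174.22 tilt [-0.999 -0.038  0.009] F [0.1 0.1 0.3] w 0.004221198004697531
{"xyz": [[0.0263, 0.0012, 0.0011], [0.0263, 0.0012, 0.0011]], "twist": [0.09, 0.09], "claw": [0.0, 0.0]}
```

View pics/s7c.png

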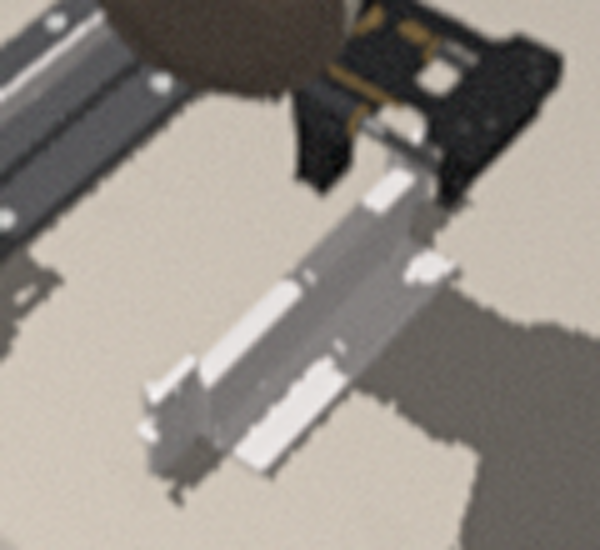

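View pics/w7.png

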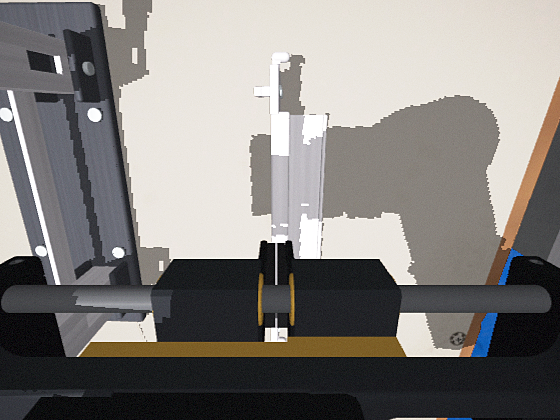

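Request:
apply_moves(
  xyz=[
    [0.012,0.001,0],
    [0.012,0.001,0],
    [0.012,0,0],
    [0.008,0,0],
    [0.004,0,0],
    [0.002,0,0],
  ],
  twist=[0,0,0,0,0,0],
  claw=[0,0,0,0,0,0],
)

```text
time_s: 10.7
tcp_pos: [0.4489, 0.047, 0.048]
ee_rot: [[0.038, -0.994, -0.103], [0.012, -0.102, 0.995], [-0.999, -0.039, 0.008]]
wrist_force: [-1.2, -0.1, -0.7]
gripper_width: 0.007
```

Request:
apply_moves(
  xyz=[
    [0.001,0,0],
    [0.001,0,0],
    [0.001,0,0],
  ],
  twist=[0,0,0],
  claw=[0,0,0],
)

```text
time_s: 11.0
tcp_pos: [0.4501, 0.0475, 0.0459]
ee_rot: [[0.041, -0.994, -0.103], [0.013, -0.102, 0.995], [-0.999, -0.042, 0.009]]
wrist_force: [0.7, -0.4, 0.3]
gripper_width: 0.006
```

Request:
apply_moves(
  xyz=[
    [0.004,0.003,0],
    [0.003,0.003,0],
    [0.002,0,0],
    [0.001,0,0],
  ],
  twist=[0,0,0,0],
  claw=[0,0,0,0],
)

```text
time_s: 11.4
tcp_pos: [0.444, 0.047, 0.0352]
ee_rot: [[0.041, -0.994, -0.103], [0.014, -0.102, 0.995], [-0.999, -0.043, 0.009]]
wrist_force: [0.3, -0.4, -0.2]
gripper_width: 0.009
```

Request:
apply_moves(
  xyz=[
    [0.001,0,0],
    [0.001,0,0],
  ],
  twist=[0,0],
  claw=[0,0],
)

```text
time_s: 11.6
tcp_pos: [0.4441, 0.047, 0.033]
ee_rot: [[0.041, -0.994, -0.103], [0.013, -0.103, 0.995], [-0.999, -0.042, 0.009]]
wrist_force: [0.1, 0.5, 0.6]
gripper_width: 0.007
```

Request:
apply_moves(
  xyz=[
    [0.001,0,0],
    [0.001,0,0],
  ],
  twist=[0,0],
  claw=[0,0],
)

```text
time_s: 11.8
tcp_pos: [0.4444, 0.0471, 0.0309]
ee_rot: [[0.042, -0.994, -0.103], [0.014, -0.103, 0.995], [-0.999, -0.043, 0.009]]
wrist_force: [-0.6, -0.6, 0.8]
gripper_width: 0.005
```

Request:
apply_moves(
  xyz=[
    [0.001,0,0],
    [0.001,0,0],
  ],
  twist=[0,0],
  claw=[0,0],
)

```text
time_s: 12.0
tcp_pos: [0.4446, 0.0472, 0.0287]
ee_rot: [[0.042, -0.994, -0.103], [0.014, -0.103, 0.995], [-0.999, -0.043, 0.009]]
wrist_force: [1.0, 0.1, 0.9]
gripper_width: 0.008
```

Request:
apply_moves(
  xyz=[
    [0.001,0,0],
  ],
  twist=[0],
  claw=[0],
)

```text
time_s: 12.1
tcp_pos: [0.4452, 0.0472, 0.0284]
ee_rot: [[0.043, -0.994, -0.104], [0.013, -0.103, 0.995], [-0.999, -0.044, 0.009]]
wrist_force: [-2.7, -0.6, 14.8]
gripper_width: 0.01
```

```bash
python3 - <<'E'
from h import *
for i in range(3):
    w=imaging.capture('wrist'); s=r.sense(); print(np.round(s['tcp_pos'],4),np.round(s['wrist_force'],1))
p=save('scene','s8.png');a=cv2.resize(p['pixels'][200:310,230:350,::-1],None,fx=5,fy=5,interpolation=cv2.INTER_CUBIC);cv2.imwrite('pics/s8c.png',a)
E
```

```text
[0.4453 0.0473 0.0286] [-1.6 -0.5  6.8]
[0.4452 0.0472 0.0285] [-0.9 -0.1  7.1]
[0.4451 0.0472 0.0285] [-1.9 -1.2  6.5]
```

View pics/s8c.png

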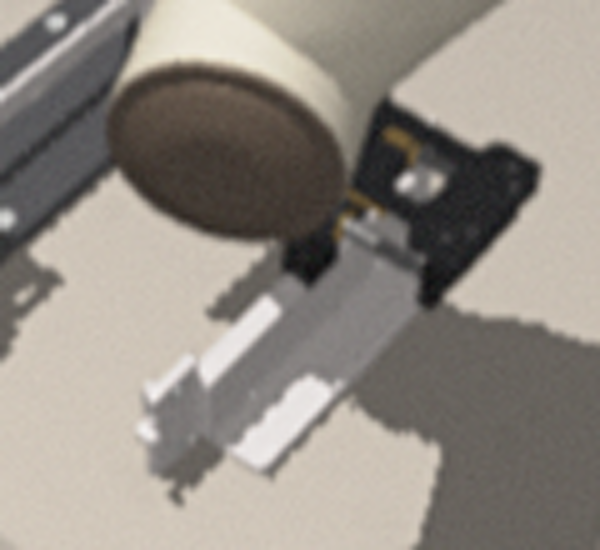

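Request:
apply_moves(
  xyz=[
    [-0.04,0,0],
    [0,0,0],
    [0,0,0],
    [0,0,0],
  ],
  twist=[0,0,0,0],
  claw=[0.5,0.5,0.5,0.5],
)

```text
time_s: 12.7
tcp_pos: [0.4435, 0.0467, 0.0693]
ee_rot: [[0.042, -0.994, -0.104], [0.013, -0.103, 0.995], [-0.999, -0.043, 0.009]]
wrist_force: [1.5, 0.2, 0.1]
gripper_width: 0.284
```

Request:
apply_moves(
  xyz=[
    [0.008,0,0],
    [0.008,0,0],
    [0.008,0,0],
    [0.008,0,0],
    [0.006,0.001,0],
  ],
  twist=[0,0,0,0,0],
  claw=[0.5,0.5,0.5,0.5,0.5],
)

```text
time_s: 13.2
tcp_pos: [0.4426, 0.0464, 0.026]
ee_rot: [[0.038, -0.994, -0.103], [0.011, -0.103, 0.995], [-0.999, -0.039, 0.008]]
wrist_force: [0.7, 0.7, -0.0]
gripper_width: 0.494
```

```bash
python3 - <<'E'
from h import *
p=save('wrist','w9.png');cv2.imwrite('pics/w9c.png',cv2.resize(p['pixels'][60:320,160:400,::-1],None,fx=2.3,fy=2.3,interpolation=cv2.INTER_CUBIC))
E
```

```text
(no output)
```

View pics/w9c.png

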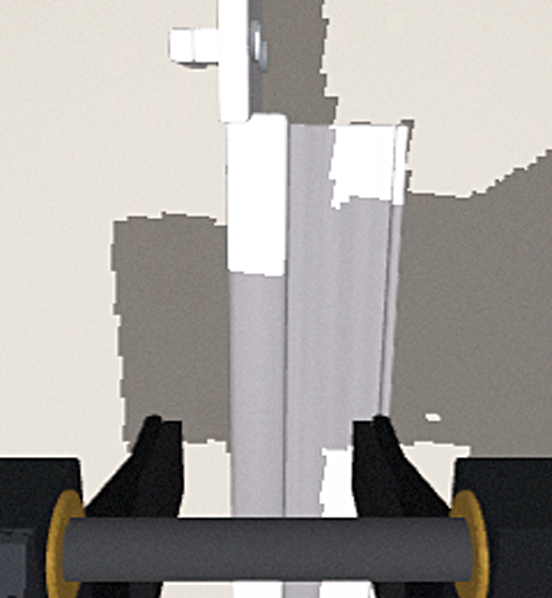

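Request:
apply_moves(
  xyz=[
    [0.006,-0.002,0],
    [0.006,0,0],
    [0.006,0,0],
    [0.004,0,0],
    [0.003,0,0],
  ],
  twist=[0,0,0,0,0],
  claw=[0.45,0.45,0.45,0.45,0.45],
)

```text
time_s: 13.75
tcp_pos: [0.4451, 0.0467, -0.002]
ee_rot: [[0.036, -0.994, -0.103], [0.011, -0.103, 0.995], [-0.999, -0.037, 0.007]]
wrist_force: [-0.8, -0.1, 0.2]
gripper_width: 0.449
```

Request:
apply_moves(
  xyz=[
    [0.002,0,0],
    [0,0,0],
    [0,0,0],
    [0,0,0],
    [0,0,0],
  ],
  twist=[0,0,0,0,0],
  claw=[0.45,0.0,0,0,0],
)

```text
time_s: 14.25
tcp_pos: [0.4455, 0.0468, -0.0041]
ee_rot: [[0.037, -0.994, -0.103], [0.011, -0.103, 0.995], [-0.999, -0.038, 0.007]]
wrist_force: [0.7, -0.3, 0.2]
gripper_width: 0.177
```

Request:
apply_moves(
  xyz=[
    [0,0,0],
    [0,0,0],
    [0,0,0],
  ],
  twist=[0,0,0],
  claw=[0,0,0],
)

```text
time_s: 14.55
tcp_pos: [0.445, 0.0468, -0.0034]
ee_rot: [[0.036, -0.994, -0.103], [0.011, -0.102, 0.995], [-0.999, -0.037, 0.007]]
wrist_force: [-0.8, 0.5, 1.3]
gripper_width: 0.164
```

```bash
python3 - <<'E'
from h import *
p=save('wrist','w10.png');cv2.imwrite('pics/w10c.png',cv2.resize(p['pixels'][60:320,160:400,::-1],None,fx=2.3,fy=2.3,interpolation=cv2.INTER_CUBIC))
s=r.sense();print(s['tcp_pos'],s['wrist_force'],s['ee_rot'])
E
```

```text
[ 0.44502432  0.04677353 -0.00336709] [-0.34741565  0.53788295  0.70793223] [[ 0.03624557 -0.99403492 -0.10286316]
 [ 0.01082622 -0.10253418  0.99467057]
 [-0.99928427 -0.03716602  0.00704524]]
```

View pics/w10c.png

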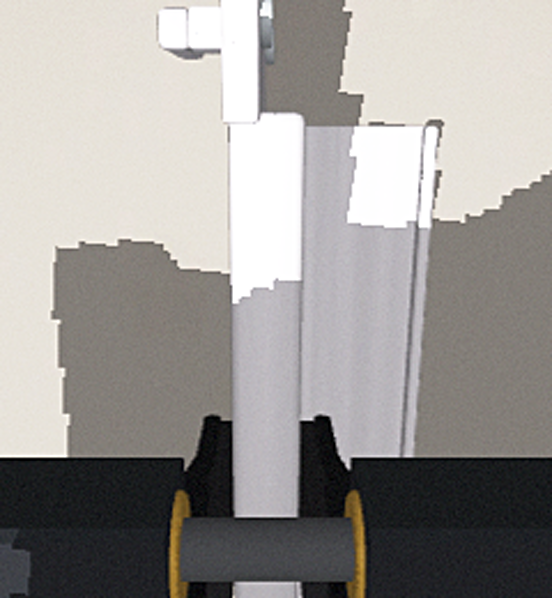

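Request:
apply_moves(
  xyz=[
    [-0.01,0,0],
    [-0.03,0,0],
    [-0.03,0,0],
    [-0.02,0,0],
    [0,0,0],
  ],
  twist=[0,0,0,0,0],
  claw=[0,0,0,0,0],
)

```text
time_s: 15.1
tcp_pos: [0.4402, 0.0449, 0.0896]
ee_rot: [[0.032, -0.994, -0.102], [0.009, -0.102, 0.995], [-0.999, -0.033, 0.006]]
wrist_force: [0.4, -0.7, -2.7]
gripper_width: 0.158
```

```bash
python3 plan.py .5548 .0405 .0886 185.7 0;  python3 - <<'E'
from h import *
p=save('wrist','w11.png')
p=save('scene','s11.png');a=cv2.resize(p['pixels'][150:310,180:340,::-1],None,fx=3.7,fy=3.7,interpolation=cv2.INTER_CUBIC);cv2.imwrite('pics/s11c.png',a)
E
```

```text
t 15.1 pos [0.4402 0.0449 0.0896] yaw -174.13 tilt [-0.999 -0.033  0.006] F [ 0.4 -0.7 -2.7] w 0.1584099362063856
{"xyz": [[0.0003, -0.0379, -0.0054], [0.0003, -0.0379, -0.0053], [0.0003, -0.0379, -0.0053]], "twist": [0.06, 0.06, 0.06], "claw": [0.0, 0.0, 0.0]}
```

View pics/s11c.png

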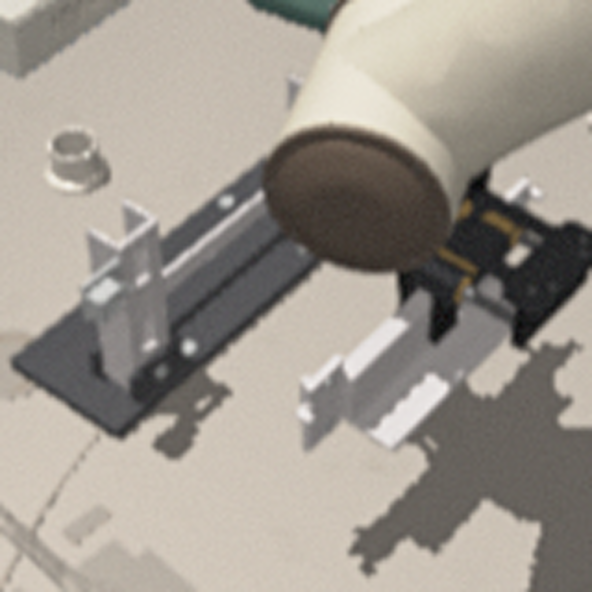

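View pics/w11.png

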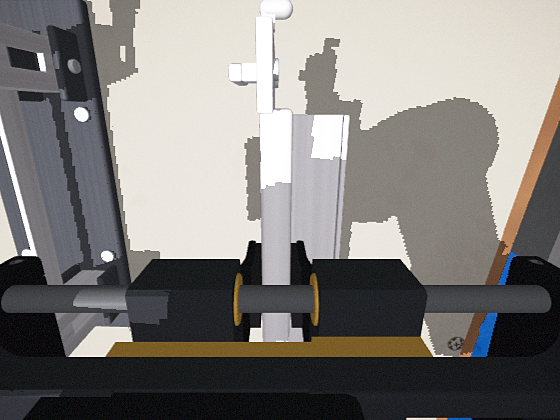

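Request:
apply_moves(
  xyz=[
    [0,-0.02,-0.003],
    [0,-0.025,-0.003],
    [0,-0.025,-0.003],
    [0,-0.02,-0.003],
    [0,-0.01,-0.002],
    [0,0,0],
  ],
  twist=[0.1,0,0,0,0,0],
  claw=[0,0,0,0,0,0],
)

```text
time_s: 15.8
tcp_pos: [0.5345, 0.0374, 0.0787]
ee_rot: [[0.007, -0.995, -0.098], [0.002, -0.098, 0.995], [-1.0, -0.007, 0.001]]
wrist_force: [-0.3, -0.0, -1.3]
gripper_width: 0.157
```

```bash
python3 plan.py .5548 .0405 .0886 185.7 0;  python3 - <<'E'
from h import *
p=save('wrist','w12.png')
p=save('top','t12.png');cv2.imwrite('pics/t12c.png',cv2.resize(p['pixels'][150:250,190:330,::-1],None,fx=5.5,fy=5.5,interpolation=cv2.INTER_CUBIC))
p=save('scene','s12.png');a=cv2.resize(p['pixels'][150:310,180:340,::-1],None,fx=3.7,fy=3.7,interpolation=cv2.INTER_CUBIC);cv2.imwrite('pics/s12c.png',a)
E
```

```text
t 15.8 pos [0.5345 0.0374 0.0787] yaw -174.38 tilt [-1.    -0.007  0.001] F [-0.3 -0.  -1.3] w 0.1569689158257432
{"xyz": [[-0.0099, -0.0205, 0.0011]], "twist": [-0.08], "claw": [0.0]}
```

View pics/s12c.png

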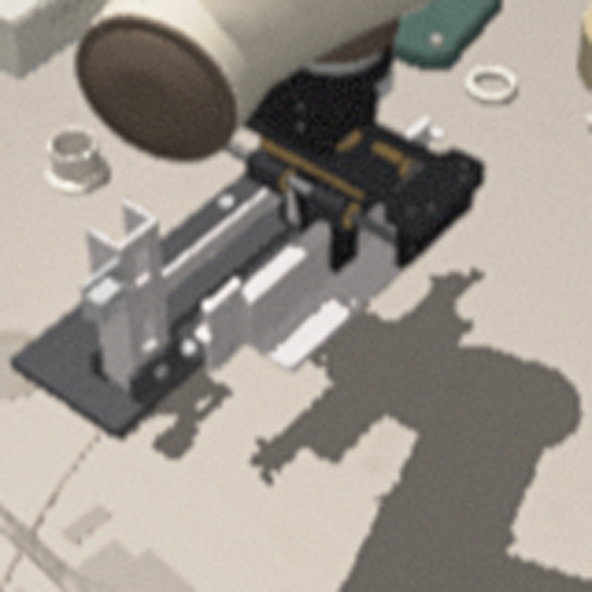

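View pics/w12.png

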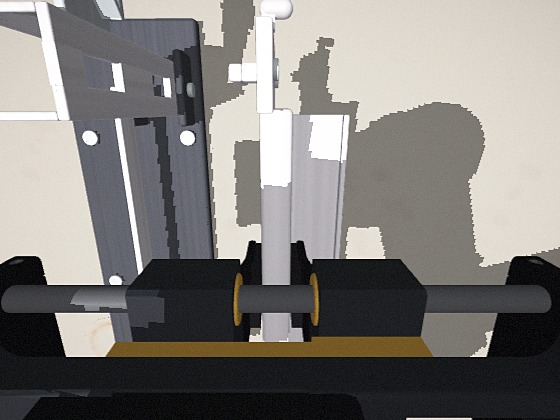

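View pics/t12c.png

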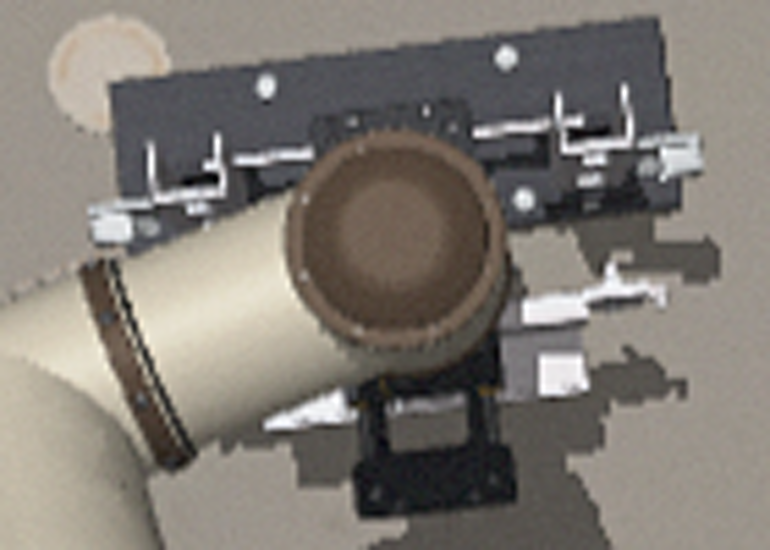

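```bash
python3 - <<'E'
import cv2
t=cv2.imread('pics/w12.png');cv2.imwrite('pics/w12c.png',cv2.resize(t[0:150,0:290],None,fx=2.7,fy=4,interpolation=cv2.INTER_CUBIC))
E
```

```text
(no output)
```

View pics/w12c.png

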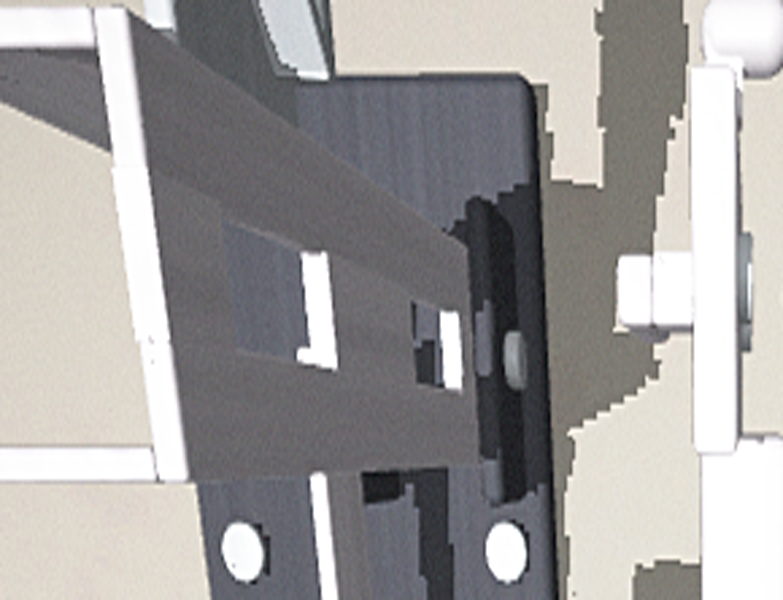

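```bash
cat > fit2.py <<'E'
from h import *
from scipy.optimize import least_squares
p=imaging.capture('wrist')
C=lambda u,v:((u+.5)/2.7-.5,(v+.5)/4-.5)
rack=[((0,-118,43),C(130,8)),((0,-82,43),C(188,480)),((0,-106,0),C(331,254)),((0,-94,0),C(338,368)),((0,-106,29),C(223,218)),((0,-94,29),C(237,350)),((0,-106,-65),C(461,312)),((0,-94,-65),C(464,388))]
beam=[((7,-116,30),C(692,68)),((7,-84,30),C(692,452)),((19.5,-103.5,14),C(617,255)),((19.5,-96.5,14),C(617,328)),((7,-103.5,14),C(692,251)),((7,-96.5,14),C(692,328))]
def T(q,P):
    P=np.array(P)/1000; a=np.radians(q[3]);c,s=np.cos(a),np.sin(a); return np.c_[q[0]+c*P[:,0]-s*P[:,1],q[1]+s*P[:,0]+c*P[:,1],q[2]+P[:,2]]
for nm,l,x0 in(('rack',rack,[.605,.045,.11,5.7]),('beam',beam,[.535,.04,.112,5.6])):
    P=[a for a,_ in l];U=np.array([b for _,b in l])
    for fix in (0,1):
        f=lambda q:(proj(p,T(list(q[:3])+[x0[3]] if fix else q,P))-U).ravel()
        o=least_squares(f,x0[:3] if fix else x0,x_scale=[.01,.01,.01,1][:3 if fix else 4]); print(nm,np.round(o.x,4),np.round(o.fun.reshape(-1,2),1).tolist())
E
python3 fit2.py
```

```text
rack [0.6056 0.0469 0.1095 4.5575] [[0.7, -0.5], [0.4, 1.1], [-1.0, 0.7], [-0.2, 0.1], [0.3, -2.1], [0.5, -0.2], [-1.1, 0.9], [-0.7, 1.1]]
rack [0.6037 0.0467 0.1092] [[-0.3, -0.3], [1.5, 1.0], [-1.3, 0.7], [0.0, 0.0], [0.0, -2.1], [0.9, -0.2], [-1.3, 0.9], [-0.5, 1.0]]
beam [0.5345 0.0393 0.1106 4.9707] [[-1.4, 0.5], [-0.7, 0.1], [-0.8, -0.6], [-0.2, -0.6], [1.7, 0.8], [1.7, -0.2]]
beam [0.5334 0.0391 0.1105] [[-1.9, 0.4], [-0.2, -0.1], [-0.9, -0.4], [-0.1, -0.4], [1.6, 0.7], [1.8, -0.3]]
```

Request:
apply_moves(
  xyz=[
    [-0.005,0,0],
    [-0.005,-0.005,0],
    [-0.001,-0.008,0],
    [-0.001,-0.008,0],
    [-0.001,-0.006,0],
    [0,0,0],
  ],
  twist=[0,0,0,0,0,0],
  claw=[0,0,0,0,0,0],
)

```text
time_s: 16.6
tcp_pos: [0.5615, 0.0411, 0.0963]
ee_rot: [[0.011, -0.995, -0.1], [0.003, -0.1, 0.995], [-1.0, -0.011, 0.002]]
wrist_force: [0.1, 0.4, -1.8]
gripper_width: 0.16
```

```bash
python3 plan.py .59 .044 .0892 185.7 0; python3 - <<'E'
from h import *
p=save('wrist','w13.png');t=p['pixels'][:,:,::-1];cv2.imwrite('pics/w13c.png',cv2.resize(t[0:150,0:290],None,fx=2.7,fy=4,interpolation=cv2.INTER_CUBIC))
E
```

```text
t 16.6 pos [0.5615 0.0411 0.0963] yaw -174.24 tilt [-1.    -0.011  0.002] F [ 0.1  0.4 -1.8] w 0.16016411902326333
{"xyz": [[0.0071, -0.0287, 0.0]], "twist": [0.06], "claw": [0.0]}
```

View pics/w13c.png

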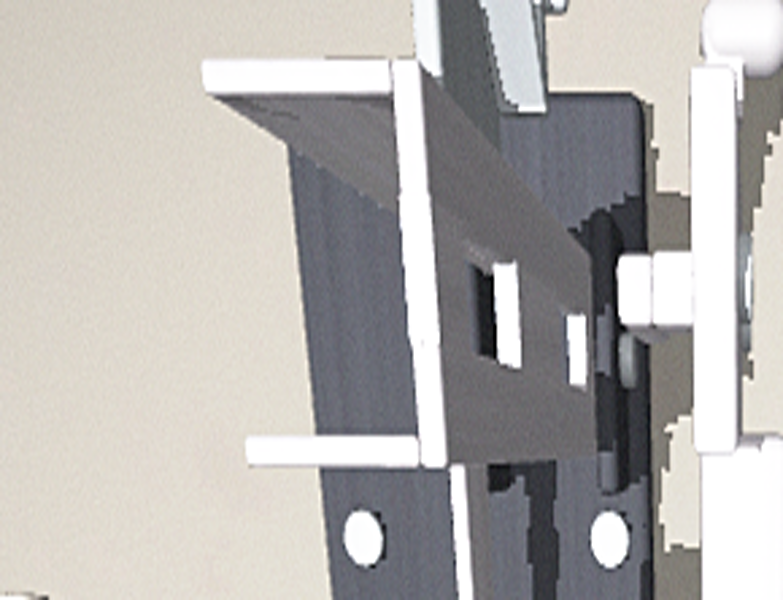

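```bash
cat > fit3.py <<'E'
exec(open('fit2.py').read().split("rack=[")[0])
rack=[((0,-118,43),C(421,62)),((0,-82,43),C(447,464)),((0,-106,0),C(517,261)),((0,-94,0),C(522,368)),((0,-106,-65),C(585,315)),((0,-94,-65),C(587,388))]
src=open('fit2.py').read(); exec("beam=["+src.split("beam=[")[1])
s=r.sense();print(s['tcp_pos'])
E
python3 fit3.py
```

```text
rack [0.6057 0.0463 0.1075 5.2477] [[0.6, -1.0], [0.7, 0.2], [-0.4, 1.3], [-0.5, -0.7], [-0.7, 0.6], [-0.6, -0.0]]
rack [0.6049 0.0462 0.1074] [[0.3, -0.9], [1.1, 0.2], [-0.4, 1.3], [-0.4, -0.7], [-0.7, 0.6], [-0.5, -0.0]]
beam [0.5624 0.0428 0.1271 5.0593] [[-1.5, 0.5], [-0.8, 0.1], [-0.8, -0.6], [-0.2, -0.6], [1.7, 0.8], [1.8, -0.2]]
beam [0.5615 0.0426 0.1271] [[-1.9, 0.4], [-0.4, -0.0], [-0.8, -0.4], [-0.1, -0.4], [1.6, 0.7], [1.9, -0.3]]
[0.56020546 0.04081746 0.09579155]
```

Request:
apply_moves(
  xyz=[
    [0.003,-0.004,0],
    [0.003,-0.006,0],
    [0.001,-0.006,0],
    [0,-0.002,0],
    [0,0,0],
  ],
  twist=[0,0,0,0,0],
  claw=[0,0,0,0,0],
)

```text
time_s: 17.2
tcp_pos: [0.5788, 0.0425, 0.0872]
ee_rot: [[0.006, -0.995, -0.1], [0.002, -0.1, 0.995], [-1.0, -0.007, 0.002]]
wrist_force: [0.4, 0.3, -2.2]
gripper_width: 0.156
```

```bash
python3 plan.py .59 .044 .0888 185.7 0; python3 - <<'E'
from h import *
p=save('wrist','w14.png');t=p['pixels'][:,:,::-1];cv2.imwrite('pics/w14c.png',cv2.resize(t[0:150,100:300],None,fx=4,fy=4,interpolation=cv2.INTER_CUBIC))
E
```

```text
t 17.2 pos [0.5788 0.0425 0.0872] yaw -174.27 tilt [-1.    -0.007  0.002] F [ 0.4  0.3 -2.2] w 0.1557747136915524
{"xyz": [[-0.0016, -0.0113, 0.0004]], "twist": [0.03], "claw": [0.0]}
```

View pics/w14c.png

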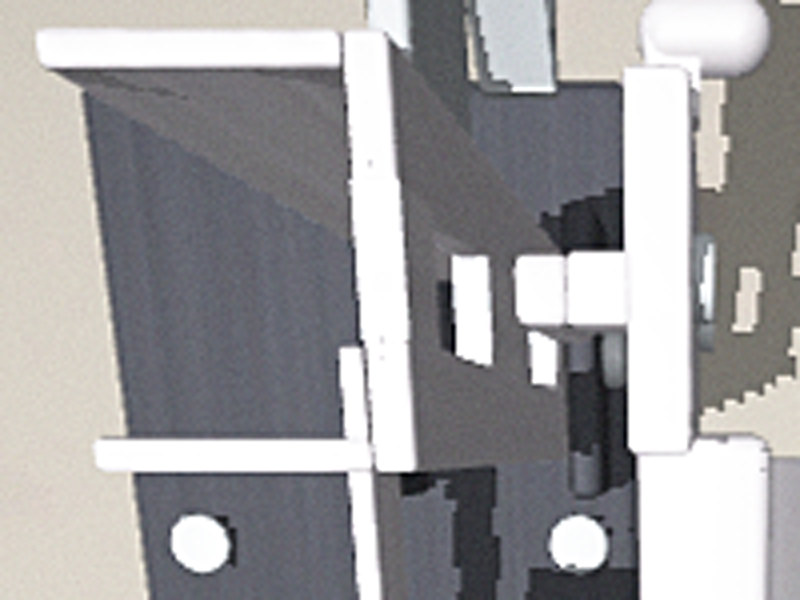

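Request:
apply_moves(
  xyz=[
    [-0.001,0,0],
    [-0.001,-0.002,0],
    [-0.0005,-0.002,0],
    [0,0,0],
  ],
  twist=[0,0,0,0],
  claw=[0,0,0,0],
)

```text
time_s: 17.65
tcp_pos: [0.5827, 0.0429, 0.0903]
ee_rot: [[0.007, -0.995, -0.1], [0.002, -0.1, 0.995], [-1.0, -0.007, 0.002]]
wrist_force: [0.1, 0.1, -3.5]
gripper_width: 0.159
```

Request:
apply_moves(
  xyz=[
    [0,-0.002,0],
    [0,-0.002,0],
  ],
  twist=[0,0],
  claw=[0,0],
)

```text
time_s: 17.85
tcp_pos: [0.5865, 0.0433, 0.0905]
ee_rot: [[0.006, -0.995, -0.1], [0.003, -0.1, 0.995], [-1.0, -0.006, 0.002]]
wrist_force: [-2.5, 0.9, -1.7]
gripper_width: 0.156
```

Request:
apply_moves(
  xyz=[
    [0.001,0.002,0],
    [0.0007,0,0],
    [0,0,0],
  ],
  twist=[0,0,0],
  claw=[0,0,0],
)

```text
time_s: 18.15
tcp_pos: [0.5845, 0.0431, 0.0884]
ee_rot: [[0.006, -0.995, -0.1], [0.003, -0.1, 0.995], [-1.0, -0.006, 0.002]]
wrist_force: [-0.2, 0.2, -2.2]
gripper_width: 0.158
```

Request:
apply_moves(
  xyz=[
    [0,-0.002,0],
    [0,-0.002,0],
    [0,-0.001,0],
  ],
  twist=[0,0,0],
  claw=[0,0,0],
)

```text
time_s: 18.45
tcp_pos: [0.5899, 0.0436, 0.0885]
ee_rot: [[0.006, -0.995, -0.1], [0.003, -0.1, 0.995], [-1.0, -0.007, 0.002]]
wrist_force: [0.7, 0.0, -2.8]
gripper_width: 0.158
```

Request:
apply_moves(
  xyz=[
    [0,-0.002,0],
    [0,-0.002,0],
  ],
  twist=[0,0],
  claw=[0,0],
)

```text
time_s: 18.65
tcp_pos: [0.5943, 0.0441, 0.0886]
ee_rot: [[0.007, -0.995, -0.1], [0.003, -0.1, 0.995], [-1.0, -0.007, 0.002]]
wrist_force: [-0.5, 0.2, -3.0]
gripper_width: 0.159
```

Request:
apply_moves(
  xyz=[
    [0,-0.0015,0],
    [0,-0.0015,0],
  ],
  twist=[0,0],
  claw=[0,0],
)

```text
time_s: 18.85
tcp_pos: [0.5977, 0.0445, 0.0886]
ee_rot: [[0.007, -0.995, -0.1], [0.003, -0.1, 0.995], [-1.0, -0.007, 0.002]]
wrist_force: [-0.4, 0.2, -1.7]
gripper_width: 0.16
```

Request:
apply_moves(
  xyz=[
    [0,-0.0015,0],
    [0,0,0],
  ],
  twist=[0,0],
  claw=[0,0],
)

```text
time_s: 19.05
tcp_pos: [0.5984, 0.0444, 0.0883]
ee_rot: [[0.004, -0.995, -0.099], [0.002, -0.099, 0.995], [-1.0, -0.004, 0.002]]
wrist_force: [-0.3, 0.6, -2.1]
gripper_width: 0.157
```

```bash
python3 - <<'E'
from h import *
p=save('wrist','w15.png');t=p['pixels'][:,:,::-1];cv2.imwrite('pics/w15c.png',cv2.resize(t[0:150,100:300],None,fx=4,fy=4,interpolation=cv2.INTER_CUBIC))
p=save('scene','s15.png');a=cv2.resize(p['pixels'][150:310,180:340,::-1],None,fx=3.7,fy=3.7,interpolation=cv2.INTER_CUBIC);cv2.imwrite('pics/s15c.png',a)
E
```

```text
(no output)
```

View pics/w15c.png

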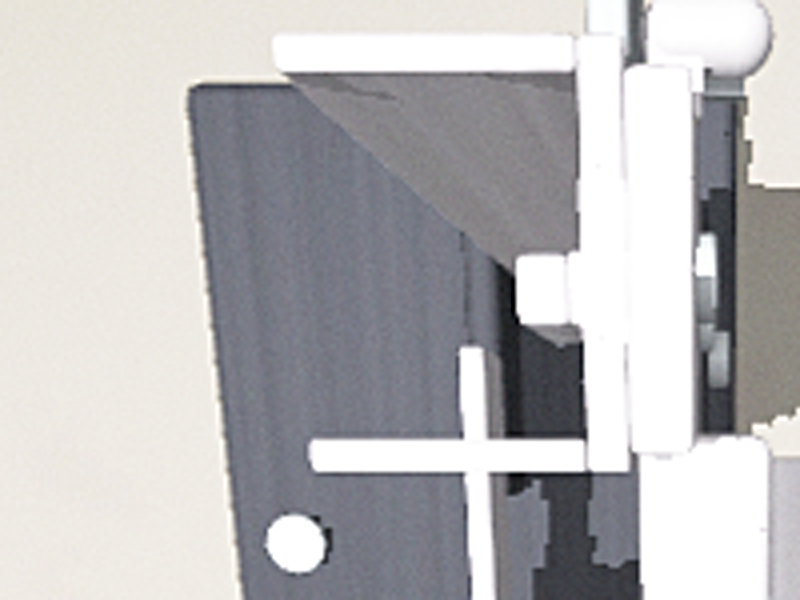

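View pics/s15c.png

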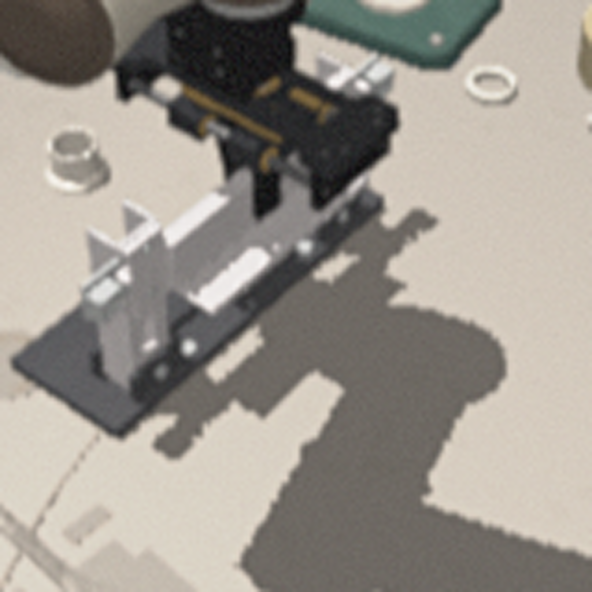

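Request:
apply_moves(
  xyz=[
    [0,-0.0015,0],
    [0,-0.001,0],
  ],
  twist=[0,0],
  claw=[0,0],
)

```text
time_s: 19.35
tcp_pos: [0.5982, 0.0443, 0.088]
ee_rot: [[-0.001, -0.995, -0.099], [0.001, -0.099, 0.995], [-1.0, 0.001, 0.002]]
wrist_force: [-5.4, 1.2, -0.1]
gripper_width: 0.162
```

Request:
apply_moves(
  xyz=[
    [0,0.001,0],
    [0.002,0,0],
    [0.002,0,0],
  ],
  twist=[0,0,0],
  claw=[0,0,0],
)

```text
time_s: 19.65
tcp_pos: [0.5985, 0.0442, 0.0851]
ee_rot: [[0.002, -0.995, -0.099], [0.001, -0.099, 0.995], [-1.0, -0.002, 0.001]]
wrist_force: [-4.8, -0.1, 5.6]
gripper_width: 0.156
```

Request:
apply_moves(
  xyz=[
    [0.002,0,0],
    [0.001,0,0],
  ],
  twist=[0,0],
  claw=[0,0],
)

```text
time_s: 19.85
tcp_pos: [0.5985, 0.0439, 0.084]
ee_rot: [[0.002, -0.995, -0.1], [0.001, -0.1, 0.995], [-1.0, -0.003, 0.001]]
wrist_force: [-4.7, -0.1, 4.9]
gripper_width: 0.157
```

Request:
apply_moves(
  xyz=[
    [0.002,0.0005,0],
    [0.002,0,0],
  ],
  twist=[0,0],
  claw=[0,0],
)

```text
time_s: 20.05
tcp_pos: [0.5986, 0.0437, 0.083]
ee_rot: [[0.005, -0.995, -0.101], [0.0, -0.101, 0.995], [-1.0, -0.005, -0.0]]
wrist_force: [-7.9, 1.0, 10.6]
gripper_width: 0.161
```

Request:
apply_moves(
  xyz=[
    [0.002,0,0],
    [0.002,0,0],
  ],
  twist=[0,0],
  claw=[0,0],
)

```text
time_s: 20.25
tcp_pos: [0.5986, 0.0436, 0.0828]
ee_rot: [[0.006, -0.995, -0.101], [-0.0, -0.101, 0.995], [-1.0, -0.006, -0.001]]
wrist_force: [-6.3, -0.1, 10.8]
gripper_width: 0.159
```

```bash
python3 - <<'E'
from h import *
p=save('wrist','w16.png');t=p['pixels'][:,:,::-1];cv2.imwrite('pics/w16c.png',cv2.resize(t[0:150,150:300],None,fx=4,fy=4,interpolation=cv2.INTER_CUBIC))
p=save('scene','s16.png');a=cv2.resize(p['pixels'][190:270,190:270,::-1],None,fx=7,fy=7,interpolation=cv2.INTER_CUBIC);cv2.imwrite('pics/s16c.png',a)
E
```

```text
(no output)
```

View pics/w16c.png

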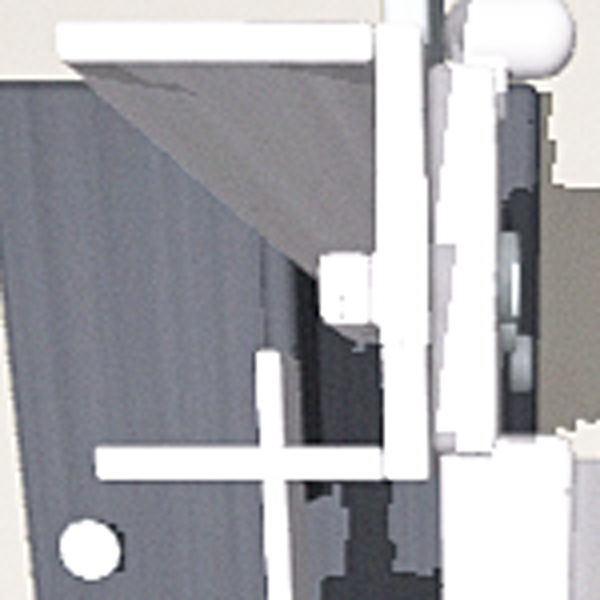

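View pics/s16c.png

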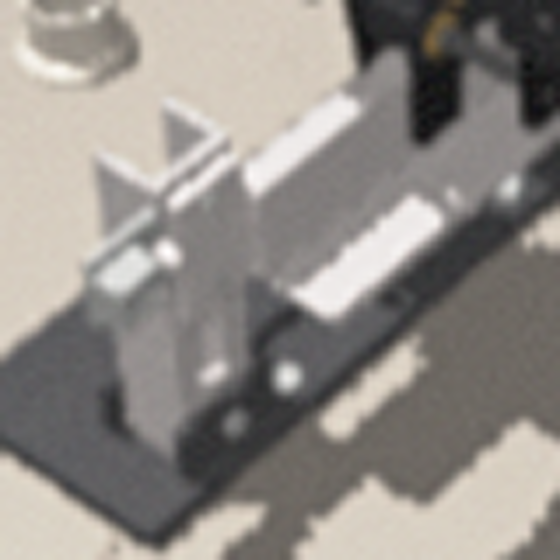

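Request:
apply_moves(
  xyz=[
    [0.003,0.001,0],
    [0.003,0.0005,0],
  ],
  twist=[0,0],
  claw=[0,0],
)

```text
time_s: 20.55
tcp_pos: [0.5987, 0.0434, 0.0806]
ee_rot: [[0.01, -0.995, -0.102], [-0.0, -0.102, 0.995], [-1.0, -0.01, -0.002]]
wrist_force: [-3.9, -1.2, 3.8]
gripper_width: 0.16
```

Request:
apply_moves(
  xyz=[
    [0.003,0.0003,0],
    [0.002,0,0],
  ],
  twist=[0,0],
  claw=[0,0],
)

```text
time_s: 20.75
tcp_pos: [0.5986, 0.0434, 0.0762]
ee_rot: [[0.011, -0.995, -0.102], [-0.001, -0.102, 0.995], [-1.0, -0.011, -0.002]]
wrist_force: [-4.7, 2.1, 9.0]
gripper_width: 0.157
```

Request:
apply_moves(
  xyz=[
    [0.002,0.0003,0],
    [0.002,0,0],
  ],
  twist=[0,0],
  claw=[0,0],
)

```text
time_s: 20.95
tcp_pos: [0.5986, 0.0434, 0.0749]
ee_rot: [[0.012, -0.995, -0.103], [-0.002, -0.103, 0.995], [-1.0, -0.012, -0.003]]
wrist_force: [-6.6, -0.4, 10.6]
gripper_width: 0.156
```

```bash
python3 - <<'E'
from h import *
p=save('wrist','w17.png');t=p['pixels'][:,:,::-1];cv2.imwrite('pics/w17c.png',cv2.resize(t[0:150,150:300],None,fx=4,fy=4,interpolation=cv2.INTER_CUBIC))
p=save('scene','s17.png');a=cv2.resize(p['pixels'][190:270,190:270,::-1],None,fx=7,fy=7,interpolation=cv2.INTER_CUBIC);cv2.imwrite('pics/s17c.png',a)
print(r.sense()['tcp_pos'],r.sense()['wrist_force'])
E
```

```text
[0.59862766 0.04340518 0.07483515] [-6.05160035 -0.26203954  9.49731129]
```

View pics/w17c.png

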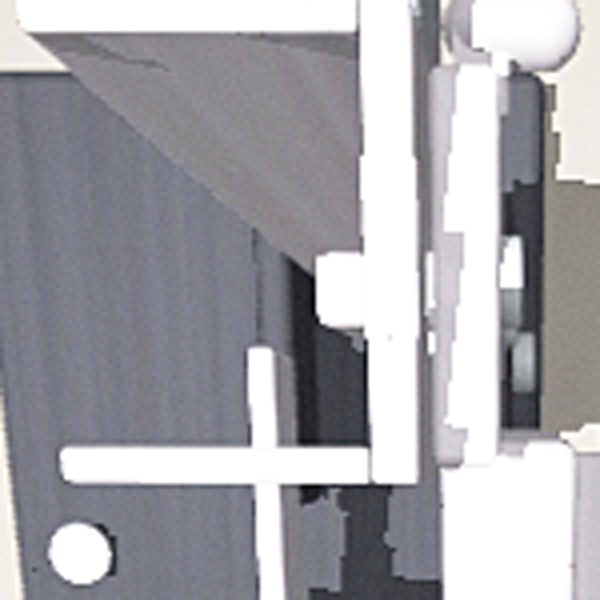

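View pics/s17c.png

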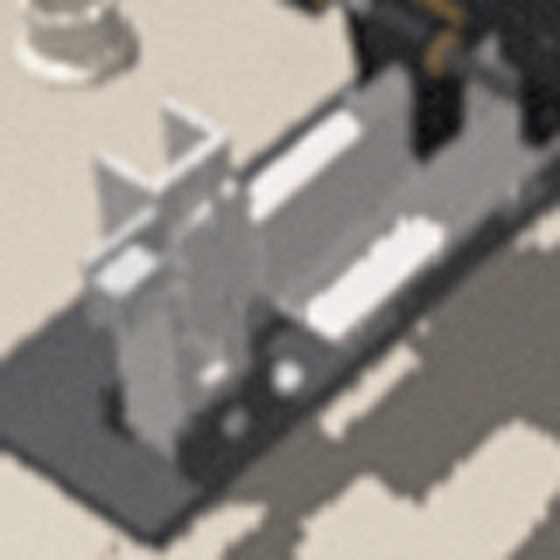

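Request:
apply_moves(
  xyz=[
    [0.003,0.0005,0],
    [0.003,0,0],
  ],
  twist=[0,0],
  claw=[0,0],
)

```text
time_s: 21.25
tcp_pos: [0.5986, 0.0436, 0.0708]
ee_rot: [[0.014, -0.995, -0.102], [-0.0, -0.102, 0.995], [-1.0, -0.014, -0.002]]
wrist_force: [-6.7, 2.0, 12.1]
gripper_width: 0.159
```

Request:
apply_moves(
  xyz=[
    [0.002,0.0003,0],
    [0.002,0,0],
  ],
  twist=[0,0],
  claw=[0,0],
)

```text
time_s: 21.45
tcp_pos: [0.5986, 0.0436, 0.0707]
ee_rot: [[0.015, -0.995, -0.103], [-0.001, -0.103, 0.995], [-1.0, -0.015, -0.002]]
wrist_force: [-8.3, 0.7, 15.4]
gripper_width: 0.158
```

```bash
python3 - <<'E'
from h import *
p=save('wrist','w18.png');t=p['pixels'][:,:,::-1];cv2.imwrite('pics/w18c.png',cv2.resize(t[0:150,150:300],None,fx=4,fy=4,interpolation=cv2.INTER_CUBIC))
p=save('scene','s18.png');a=cv2.resize(p['pixels'][190:270,190:270,::-1],None,fx=7,fy=7,interpolation=cv2.INTER_CUBIC);cv2.imwrite('pics/s18c.png',a)
p=save('top','t18.png');cv2.imwrite('pics/t18c.png',cv2.resize(p['pixels'][150:250,190:330,::-1],None,fx=5.5,fy=5.5,interpolation=cv2.INTER_CUBIC))
E
```

```text
(no output)
```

View pics/w18c.png

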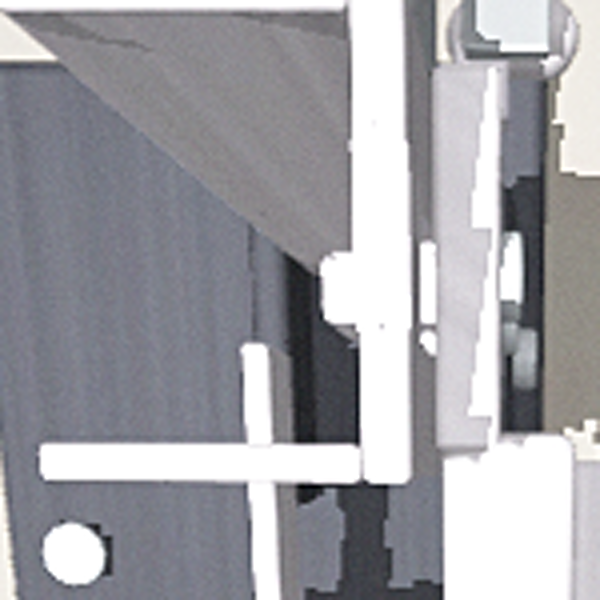

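View pics/s18c.png

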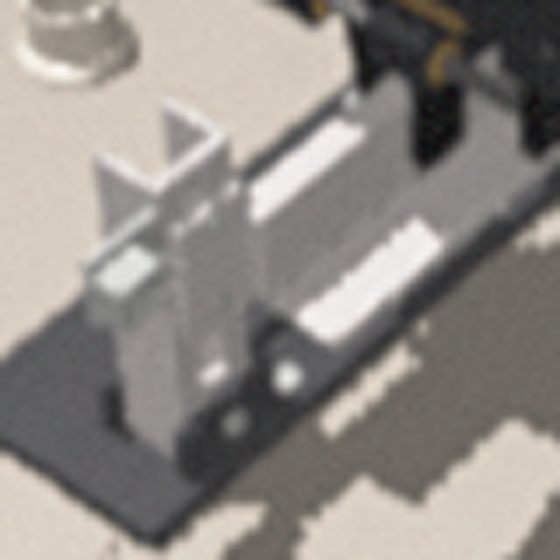

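View pics/t18c.png

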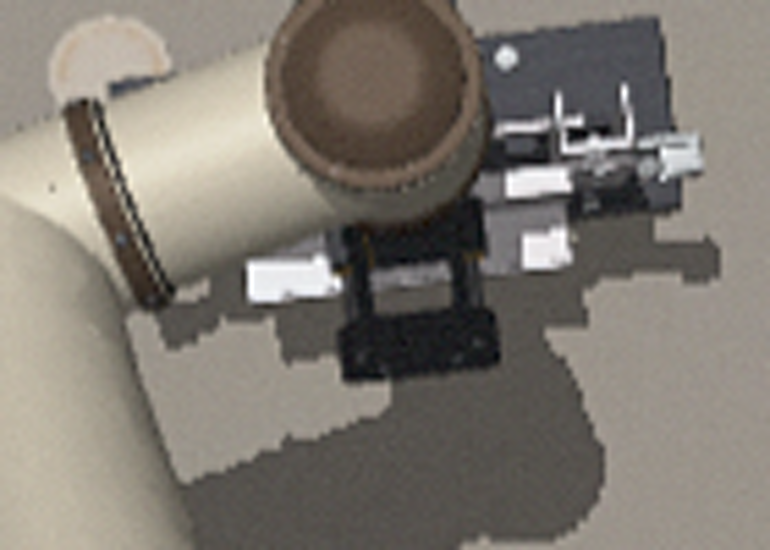

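Request:
apply_moves(
  xyz=[
    [0,0,0],
    [0,0,0],
    [0,0,0],
    [0,0,0],
    [0,0,0],
  ],
  twist=[0,0,0,0,0],
  claw=[0,0.4,0.4,0.4,0.4],
)

```text
time_s: 22.1
tcp_pos: [0.6017, 0.0444, 0.07]
ee_rot: [[0.021, -0.994, -0.104], [0.001, -0.104, 0.995], [-1.0, -0.021, -0.001]]
wrist_force: [-0.9, 0.0, 0.2]
gripper_width: 0.381
```

```bash
python3 - <<'E'
from h import *
p=save('wrist','w19.png');cv2.imwrite('pics/w19c.png',cv2.resize(p['pixels'][0:300,150:400,::-1],None,fx=2,fy=2,interpolation=cv2.INTER_CUBIC))
print(r.sense()['tcp_pos'],r.sense()['wrist_force'])
E
```

```text
[0.60162457 0.04441723 0.06997465] [-0.44297026  0.02370141  0.47341858]
```

View pics/w19c.png

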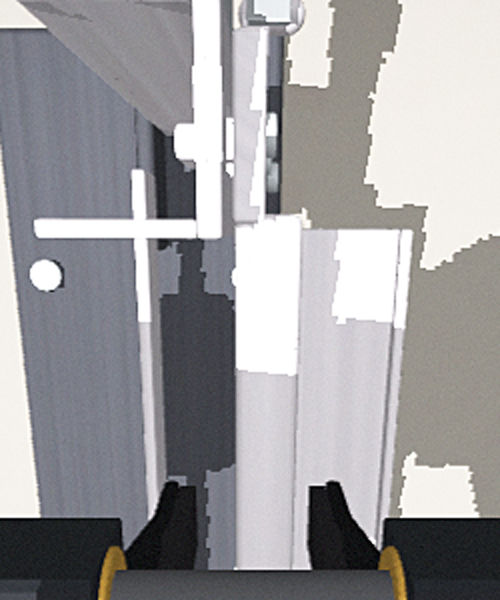

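Released and clear of the box. Retract straight up, then inspect both ends.

Request:
apply_moves(
  xyz=[
    [-0.01,0.002,0],
    [-0.02,0,0],
    [-0.03,0,0],
    [-0.04,0,0],
    [-0.04,0,0],
    [-0.04,0,0],
    [0,0,0],
  ],
  twist=[0,0,0,0,0,0,0],
  claw=[0.4,0.4,0.4,0.4,0.4,0.4,0.4],
)

```text
time_s: 22.85
tcp_pos: [0.5954, 0.0434, 0.2598]
ee_rot: [[0.022, -0.994, -0.104], [-0.001, -0.104, 0.995], [-1.0, -0.022, -0.003]]
wrist_force: [0.5, 0.4, 0.2]
gripper_width: 0.398
```

Request:
apply_moves(
  xyz=[
    [-0.02,0.03,0],
    [-0.01,0.04,0],
    [0,0.04,0],
    [0,0.03,0],
    [0,0.0,0],
    [0,0,0],
  ],
  twist=[0,0,0,0,0,0],
  claw=[0.4,0.4,0.4,0.4,0.4,0.4],
)

```text
time_s: 23.45
tcp_pos: [0.4509, 0.0281, 0.2906]
ee_rot: [[0.03, -0.994, -0.105], [0.003, -0.104, 0.995], [-1.0, -0.03, -0.0]]
wrist_force: [0.8, -0.7, 0.1]
gripper_width: 0.399
```

```bash
python3 - <<'E'
from h import *
p=save('wrist','w20.png')
p=save('scene','s20.png');a=cv2.resize(p['pixels'][150:270,190:310,::-1],None,fx=5,fy=5,interpolation=cv2.INTER_CUBIC);cv2.imwrite('pics/s20c.png',a)
p=save('top','t20.png');cv2.imwrite('pics/t20c.png',cv2.resize(p['pixels'][150:250,190:330,::-1],None,fx=5.5,fy=5.5,interpolation=cv2.INTER_CUBIC))
E
```

```text
(no output)
```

View pics/s20c.png

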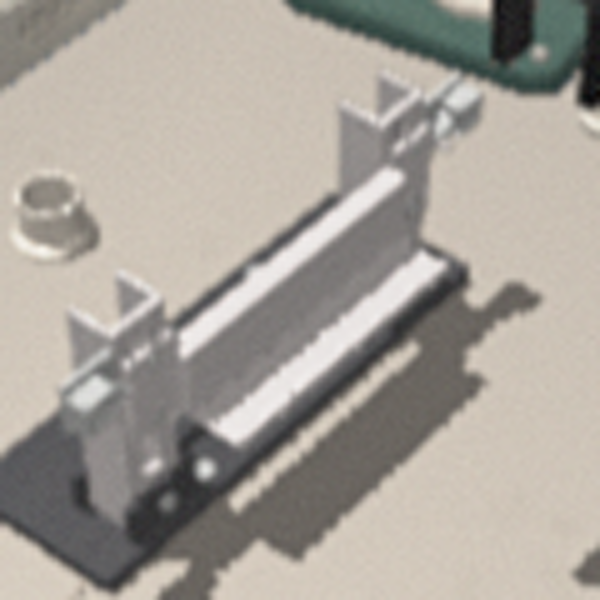

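View pics/w20.png

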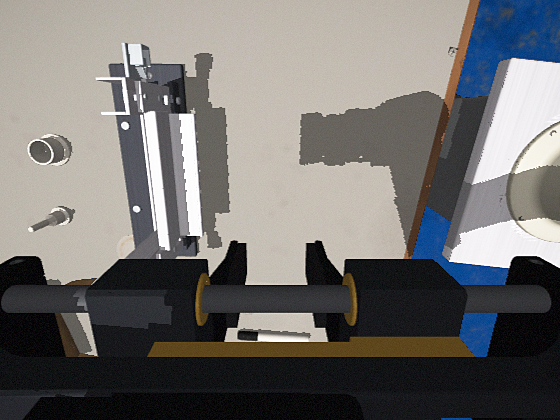

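View pics/t20c.png

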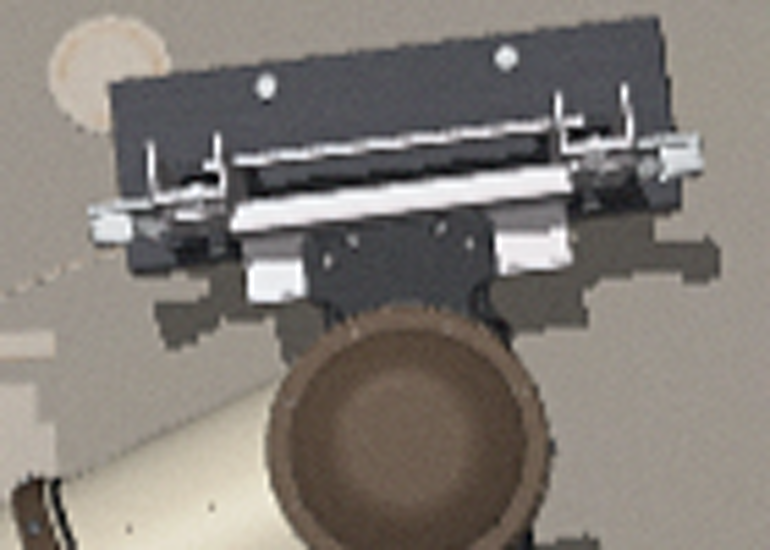

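```bash
python3 plan.py .54 .24 .26 185.7 0.4
```

```text
t 23.6 pos [0.4518 0.0283 0.2899] yaw -174.04 tilt [-1.    -0.029 -0.001] F [-0.1  0.4  0.8] w 0.400593568525532
{"xyz": [[0.005, -0.0183, 0.0336], [0.005, -0.0183, 0.0336], [0.005, -0.0182, 0.0336], [0.005, -0.0182, 0.0336], [0.005, -0.0182, 0.0336], [0.005, -0.0182, 0.0336]], "twist": [0.04, 0.04, 0.04, 0.04, 0.04, 0.04], "claw": [0.4, 0.4, 0.4, 0.4, 0.4, 0.4]}
```

Request:
apply_moves(
  xyz=[
    [0,0,0.034],
    [0,-0.018,0.034],
    [0,-0.018,0.034],
    [0,-0.018,0.034],
    [0,-0.018,0.034],
    [0,-0.018,0.034],
    [0,-0.01,0],
    [0,0,0],
  ],
  twist=[0,0,0,0,0,0,0,0],
  claw=[0.4,0.4,0.4,0.4,0.4,0.4,0.4,0.4],
)

```text
time_s: 24.4
tcp_pos: [0.5397, 0.2512, 0.2856]
ee_rot: [[0.022, -0.995, -0.098], [-0.005, -0.099, 0.995], [-1.0, -0.022, -0.007]]
wrist_force: [-0.4, -0.2, 0.6]
gripper_width: 0.397
```

```bash
python3 - <<'E'
from h import *
p=save('wrist','w21.png');print(r.sense()['tcp_pos'])
E
```

```text
[0.5390708  0.25089788 0.28529356]
```

View pics/w21.png

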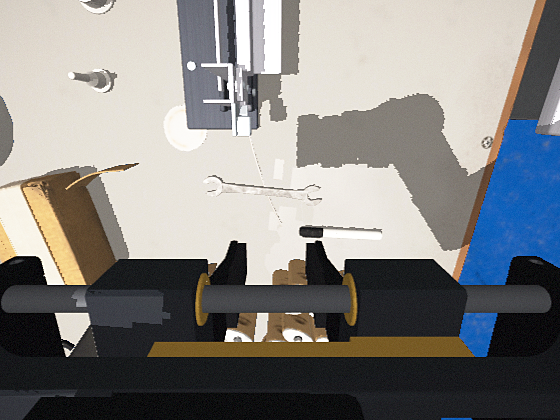

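```bash
python3 - <<'E'
import cv2
t=cv2.imread('pics/w21.png');cv2.imwrite('pics/w21c.png',cv2.resize(t[50:150,180:290],None,fx=6,fy=6,interpolation=cv2.INTER_CUBIC))
t=cv2.imread('pics/w20.png');cv2.imwrite('pics/w20c.png',cv2.resize(t[30:130,90:210],None,fx=6,fy=6,interpolation=cv2.INTER_CUBIC))
E
```

```text
(no output)
```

View pics/w21c.png

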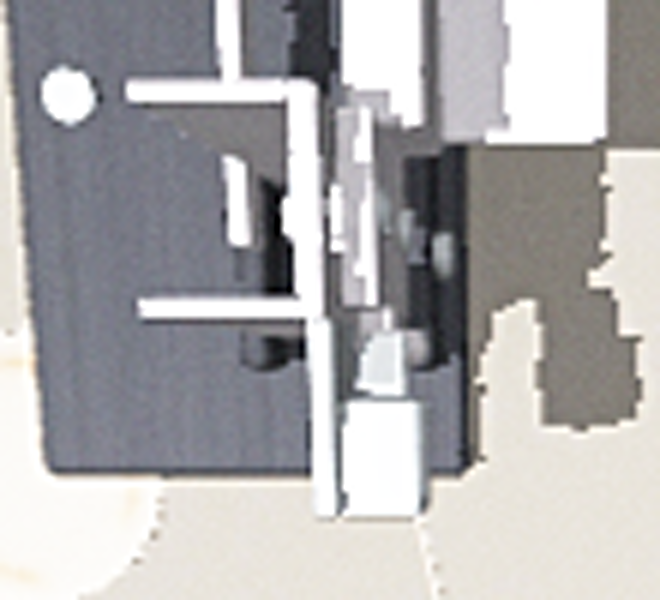

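View pics/w20c.png

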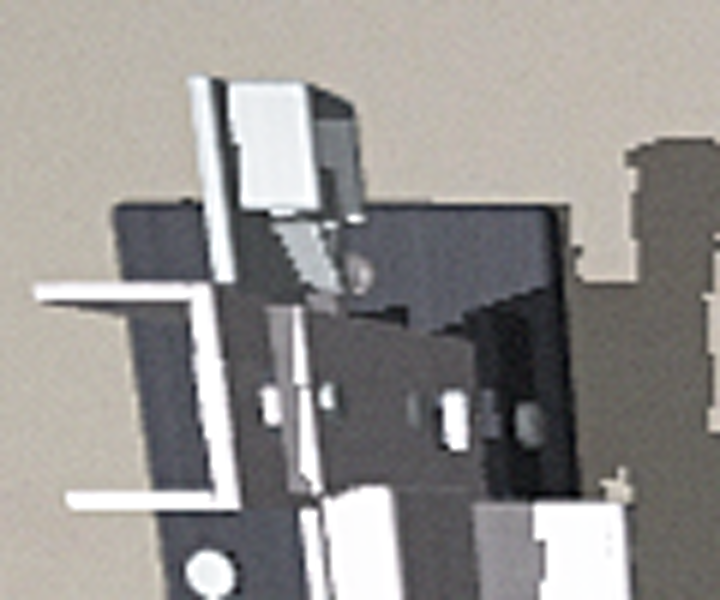

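```bash
python3 - <<'E'
from h import *
print(r.sense()['time_s'],r.sense()['joint_velocities']); job.finish_job()
E
```

```text
24.45 [-0.5098508  -2.37192763 -2.13615143 -0.32106686 -0.37353922 -0.16231491]
the job is handed in; nothing more can be done
```

The beam is hung on the upper slots, released and clear of the robot, and I handed the job in at 24.5 s. No verdict was reported.

**What I did:** I felt the post top and the beam top with the closed fingertips. That put the true slot edge at about 109 mm, and one wrist-camera fit agreed (109.2 mm). I then gripped the beam at its middle, put both tabs into the slots until the plates touched the posts, and pressed down in 2–3 mm steps until it stopped hard. The highest force I read was about 15 N on the wrist. That figure comes only at the end of each move call.

**Last checks:** The final pictures show both catches sloping over their lugs and the beam sitting evenly in the rack. In the views I checked the bystanders were not disturbed. Contact force had dropped to about zero after release.

**What disagreed or stayed unproven:**
- **Fingertips:** They touched about 33 mm further back than the description says (about 19 mm behind the TCP instead of 14 mm ahead). I worked from the touched values.
- **Slot height:** Other camera fits gave 106–107.5 mm instead of 109 mm.
- **Catches:** The left catch snapped before the right one. I believe both were pushed back more than 2 mm at the same moment, judging by the beam heights, but I did not see it.
- **Seat height:** I did not measure the final height separately. It rests on the hard stop about 1 mm from the expected height and on the catches being over the lugs.

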